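# Build up the bearing pack on the build stand

### The arm

A 6-joint arm with a two-finger parallel gripper is mounted at the origin on a cart in front of the work surface, level with it; the furniture and walls round the work are solid. World frame = base frame: x ahead of the robot, y to its left, z up, the work surface at z = 0. Lengths are in m, angles in rad, forces in N, time in s.
With the tool pointing down it reaches from about 0.375 to 0.9 m from the base axis. Payload 3.1 kg.
Tool frame: the origin (TCP) lies at the very end of the fingers, on their centre line; the grasp point (between the pads) lies 19 mm behind it (manip.grasp_offset is the distance from the TCP to the grasp point, in m); y points along the fingers, z is the direction in which the jaws open and shut, and the axes are right-handed (so a half turn about y gives the same grasp; the last joint's range is limited). The gripper opens to 85 mm and grips with 20 to 120 N. Pads are 22 mm wide; open, the fingers measure 114 mm over their backs; the gripper's body (76 mm by 85 mm) begins 54 mm behind the grasp point. The pads swing forward as they close: fully open they stand 13 mm farther back than shut.
Start: joints at [0.972, 0.527, 1.433, -0, 1.181, -0.178], TCP at [0.255, 0.57, 0.231] pointing down, gripper open.
Joint ranges: [-3.08, 3.08], [-0.75, 2.2], [0.22, 2.44], [-1.43, 4.57], [0, 2.65], [-2.85, 2.85]. Speed limits (rad/s): [2.79, 2.79, 3.14, 3.14, 3.14, 3.14].

### API

Orientations are given as a unit quaternion [x, y, z, w].
In Python, from station import manip gives the robot as it stands.
- The arm moves only by the tool apply_moves, never from a script. Its argument "motion" is a list of rows, each a list of 5 numbers: the finger opening in mm, from 0 to 85.4, then the shift along the tool's x, y, z in units of 30 mm (1.0 is 30 mm), then the turn about the tool's y in units of 10 degrees (1.0 is 10 degrees). In form: [[fingers, x, y, z, twist], ...]. A call has 1 to 12 rows; each row is the pose to reach, as a shift and turn from the pose commanded when the call began, along the tool's axes at that moment; what a row does not reach only later rows make up. A row lasts 1/8 s, in which the tool goes at most 62.5 mm and 10.7 degrees, less where a joint would pass 70% of its speed; a pose out of reach is approached as far as the arm can. A call with a gripper value outside its range is refused whole. The fingers move at their own pace and stop on an object; "squeeze" is the grip in N (left out, the last holds). Time passes only in rows, so rows that repeat a pose let the fingers close. It gives the time, the measured TCP pose, the force and the opening at its end, in the units of the state.
- manip.sense(): the state, without advancing time (a new reading comes with each control period).
- manip.snapshot(name): name is "scene" or "top" or "wrist"; returns the picture (480x640x3 uint8, red, green, blue); there is no depth.
- manip.get_calibration(name): a dict with "intrinsics" (3x3 intrinsics, pixels), "extrinsics" (4x4, takes a point from camera to world coordinates). Camera axes: x right, y up, looking along -z (the intrinsics and any distortion apply to the point x, -y, -z); pixel columns grow to the right and rows downward; lengths in m; the calibration is good to about 2 mm. The wrist camera is an equidistant fisheye: a pixel r from the principal point sees the ray r / f radians off the axis. A picture is of the moment at which its call begins: read the wrist's pose just before it. get_calibration takes no time and is no camera call; for the wrist camera it gives the pose at the moment of the call.
- manip.sign_off(): hands the job in, once; it reports no verdict.
The state is a dict: "t": time; "q": joint angles; "qd": joint speeds; "tau": joint torques, N m; "tcp_pos": TCP position; "tool_rot": TCP orientation; "force": force on the tool from outside, world axes, zero at the start; "ft_torque": the same for the moment, N m; "finger_gap": opening from 0.0 (shut) to 1.0 (fully open).
Only numpy, scipy, OpenCV 4.12 (cv2) and the standard library are available. Lean on these libraries where they do the work, as an engineer would, in place of code of your own. Each camera call takes 0.05 s, during which the arm holds its last target.

### The job

Build up the bearing pack on the upright post of the round build stand: first the ball bearing, then the thin flat steel ring, then the plain spacer sleeve, and the big hexagon nut last, each lying flat on the one below with the post through it. Do not knock the other loose things on the bench about.

Things in the scene. Friction and masses are not known exactly. Their poses are not given: they have to be found in the camera images.
- seat (a point): The build stand, fixed to the bench: a round dark steel foot 90 mm in diameter and 10 mm high, on it a raised round seat 40 mm in diameter and 8 mm high, and in its middle an upright guide post 18 mm in diameter that rises 54 mm above the seat; its top 8 mm taper to 8 mm. This point is the centre of the seat's top face, 18 mm above the bench, on the post's axis; z up.
- bearing_centre (a point): Ball bearing lying flat: a steel ring 55 mm outside diameter, 28 mm bore, 14 mm high, with a black shield between its two steel races. The point is its centre, half-way up on the axis, 7 mm above its underside; z along the axis. Both faces are alike.
- shim_centre (a point): Thin flat steel ring lying flat: 52 mm outside diameter, bore about 30 mm, 4 mm thick. The point is its centre, 2 mm above its underside; z along the axis.
- sleeve_centre (a point): Plain round spacer sleeve standing on end: steel tube 40 mm outside diameter, 28 mm bore, 24 mm high, with a shallow dark groove round its middle. The point is its centre, 12 mm above its underside; z along the axis.
- nut_centre (a point): Big hexagon nut lying flat: dark steel, 46 mm across the flats (53 mm across the corners), 27 mm bore, 16 mm high. The point is its centre, 8 mm above its underside; z along the bore, x square to one pair of flats (the other pairs at 60 and 120 degrees).
- tin_centre (a point): Bystander: open round tin of small nuts, 86 mm in diameter, 56 mm high, fixed to the bench. The point is on its axis, half-way up. Near it and before the robot lie black hoses up to 35 mm high; left of the parts stands a vice 140 mm high (right end at y about 0), and farther left a valve block up to 0.40 m high.
- seal_centre (a point): Bystander: black rubber seal ring, 56 mm outside diameter, 8 mm thick, lying flat, stuck to the bench; not part of the job. The point is its centre.
- long_bolt_centre (a point): Bystander: grey hexagon bolt lying on its side, 72 mm long along its y axis, 22 mm wide, 20 mm high. The point is its middle.
- short_bolt_centre (a point): Bystander: grey hexagon bolt lying on its side, 59 mm long along its y axis, 24 mm wide, 22 mm high. The point is its middle.
- bar_centre (a point): Bystander: flat steel bar, 110 mm long along its y axis, 22 mm wide, 6 mm thick, lying flat. The point is its middle.

How it is judged:
By the outcome, as a careful person would: the job done as asked, in the order asked, and still so for the second after the job is handed in, with the robot touching nothing.
It also fails if it takes over 120 s, if anything falls off the work surface, if the arm or the gripper's body presses on something with over 40 N, if the wrist force passes 120 N, or if a joint passes its speed limit or range.

## Working session

There is one attempt and no reset: what is moved stays moved. The work goes in short steps, Python scripts to look and compute and a tool call to move; the robot and the scene stay as the last step left them, time stands still between calls to the robot, and variables do not carry over. Pictures are saved under pics/ and viewed, and the job is handed in when it is done.

Besides the shell and the picture viewer there is one more tool, called after "Emit:" by a JSON object that holds its "fn" and its "kwargs". apply_moves: Moves the arm, as the interface text tells. Its arguments: {"type":"object","properties":{"motion":{"type":"array"},"squeeze":{"type":"number"}},"required":["motion"]}

```bash
mkdir -p pics; ls; python3 - <<'E'
from station import manip
import cv2,numpy as np
s=manip.sense();print(s)
for n in ["scene","top","wrist"]:
    c=manip.get_calibration(n);print(n,c)
    cv2.imwrite(f"pics/{n}0.png",manip.snapshot(n)[:,:,::-1])
print(manip.grasp_offset)
E
```

```text
pics
{'t': 0.0, 'q': array([ 9.71481902e-01,  5.28472832e-01,  1.43387908e+00, -1.13351646e-06,
        1.18137730e+00, -1.78500826e-01]), 'qd': array([ 4.31974205e-04, -2.06785962e-03,  1.46616981e-03, -4.88119605e-04,
        5.38889292e-05,  1.47149189e-03]), 'tau': array([ 1.43059115e-03, -4.42354989e+01, -1.78024471e+01, -1.32986656e-04,
        8.38312990e-03,  1.62731942e-05]), 'tcp_pos': array([0.2548887 , 0.56989969, 0.23033689]), 'tool_rot': array([ 0.69221103, -0.14797058,  0.14739841, -0.69081279]), 'force': array([-0.35544826,  0.33919371,  0.49050269]), 'ft_torque': array([ 0.02715303, -0.01355202, -0.0354776 ]), 'finger_gap': 1.0015724732781452}
scene {'intrinsics': array([[617.21374433,   0.        , 314.00767597],
       [  0.        , 617.21374433, 234.0414511 ],
       [  0.        ,   0.        ,   1.        ]]), 'extrinsics': array([[-0.77652058,  0.35824255, -0.51834165,  0.1181551 ],
       [-0.63001913, -0.42894292,  0.64736687,  0.45764363],
       [ 0.00957538,  0.82925885,  0.55878266,  0.55815041],
       [ 0.        ,  0.        ,  0.        ,  1.        
[... 181 characters left out ...]
xtrinsics': array([[ 0.01922382,  0.99180237, -0.12632697,  0.47353252],
       [-0.99970312,  0.0209595 ,  0.01242469, -0.13560849],
       [ 0.01497059,  0.12605062,  0.99191084,  0.91646831],
       [ 0.        ,  0.        ,  0.        ,  1.        ]])}
wrist {'intrinsics': array([[371.64829954,   0.        , 318.21309793],
       [  0.        , 371.64829954, 239.09950667],
       [  0.        ,   0.        ,   1.        ]]), 'extrinsics': array([[ 0.40865207, -0.87392339, -0.26317562,  0.18696804],
       [ 0.91268925,  0.39086806,  0.11924969,  0.60159245],
       [-0.00134815, -0.28892919,  0.95734952,  0.37254015],
       [ 0.        ,  0.        ,  0.        ,  1.        ]])}
0.0187
```

View pics/top0.png

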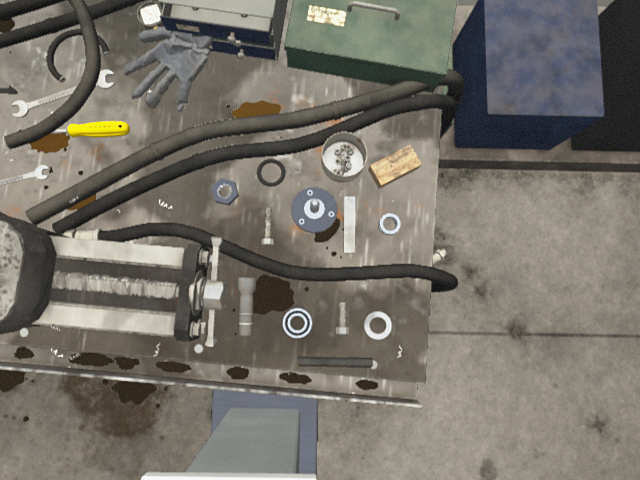

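View pics/scene0.png

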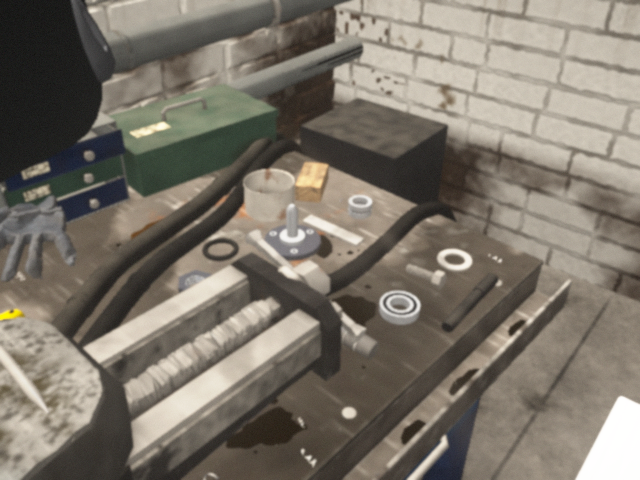

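View pics/wrist0.png

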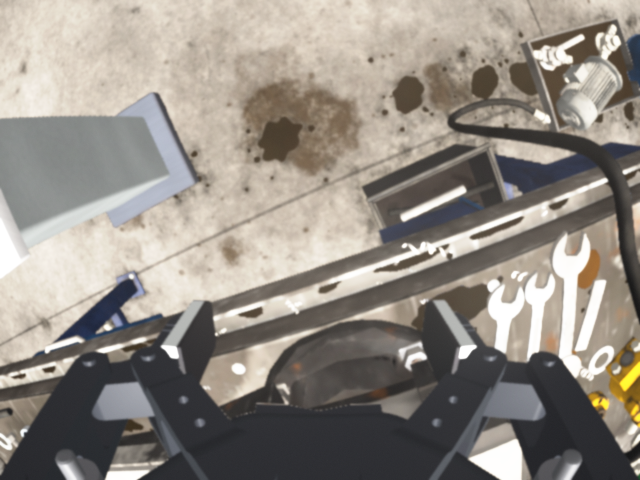

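```bash
cat > h.py <<'E'
from station import manip
import cv2,numpy as np
from scipy.spatial.transform import Rotation as R
def ray(c,u,v,fish=False):
    K=c["intrinsics"];E=c["extrinsics"]
    x=(u-K[0,2])/K[0,0];y=(v-K[1,2])/K[1,1]
    if fish:
        r=np.hypot(x,y);k=np.tan(r)/r if r>1e-9 else 1;x*=k;y*=k
    d=E[:3,:3]@np.array([x,-y,-1.0]);return E[:3,3],d
def at(c,u,v,z,fish=False):
    o,d=ray(c,u,v,fish);return o+d*(z-o[2])/d[2]
def proj(c,P,fish=False):
    K=c["intrinsics"];E=c["extrinsics"]
    p=E[:3,:3].T@(np.asarray(P)-E[:3,3]);x,y,z=p[0],-p[1],-p[2]
    if fish:
        r=np.hypot(x,y);th=np.arctan2(r,z);k=th/r if r>1e-12 else 1/z
        return K[0,2]+K[0,0]*x*k,K[1,2]+K[1,1]*y*k
    return K[0,2]+K[0,0]*x/z,K[1,2]+K[1,1]*y/z
def crop(src,dst,x0,y0,x1,y1,k,grid=10):
    im=cv2.imread(src)[y0:y1,x0:x1];im=cv2.resize(im,None,fx=k,fy=k,interpolation=cv2.INTER_CUBIC)
    if grid:
        for g in range((x0//grid+1)*grid,x1,grid):
            cv2.line(im,((g-x0)*k,0),((g-x0)*k,6),(0,0,255),1)
            if g%(2*grid)==0: cv2.putText(im,str(g),((g-x0)*k-10,18),0,.38,(0,0,255),1)
        for g in range((y0//grid+1)*grid,y1,grid):
            cv2.line(im,(0,(g-y0)*k),(6,(g-y0)*k),(0,0,255),1)
            cv2.putText(im,str(g),(8,(g-y0)*k+4),0,.38,(0,0,255),1)
    cv2.imwrite(dst,im)
E
python3 -c "
from h import *
crop('pics/top0.png','pics/t0a.png',200,140,420,250,3)
crop('pics/top0.png','pics/t0b.png',260,280,420,380,5)
crop('pics/top0.png','pics/t0c.png',200,130,360,240,5)
"
```

```text
(no output)
```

View pics/t0c.png

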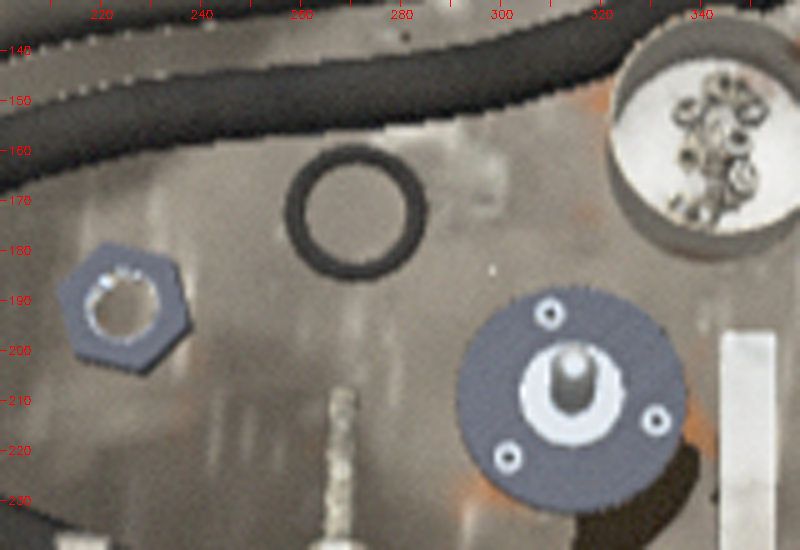

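View pics/t0b.png

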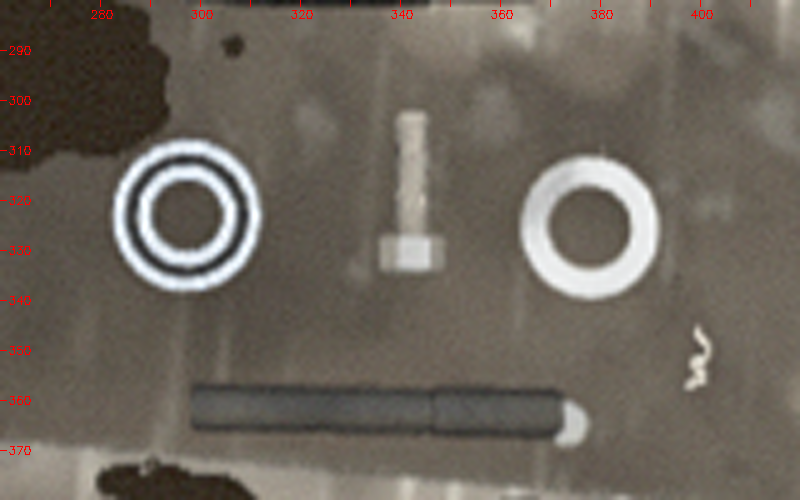

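View pics/t0a.png

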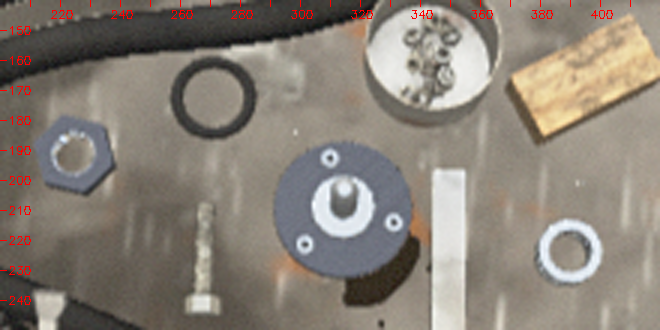

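```bash
python3 - <<'E'
from h import *
c=manip.get_calibration("top")
for n,u,v,z in [("bearing",297.2,323.2,.014),("shim",378,325.5,.004),("seat",314.2,208.6,.018),("posttop",314.4,201.5,.072),("sleeve",389.8,223.8,.024),("nut",224.3,191.2,.016),("bolt head",342,331,.01),("bolt end",342.5,302,.01),("tin",344,150,.056),("hose",330,272,.02),("hose2",400,277,.02),("hose",230,245,.03),("hosefar",230,160,.03),("seal",271.5,172,.004),("lbolt",268,208,.01),("lbolt",267,244,.01),("bar",349,196,.006),("bar",349,252,.006),("wood",382,184,.02),("handle",246,280,.02),("handle",246,335,.02),("tool",298,360,.02),("tool",375,364,.02),("viceR",222,290,.06)]:
    print(n,at(c,u,v,z).round(4))
s=manip.sense();print(R.from_quat(s["tool_rot"]).as_matrix().round(3))
E
```

```text
bearing [ 0.4276 -0.1193  0.014 ]
shim [ 0.4256 -0.272   0.004 ]
seat [ 0.6449 -0.1469  0.018 ]
posttop [ 0.6476 -0.1463  0.072 ]
sleeve [ 0.6176 -0.2911  0.024 ]
nut [0.6755 0.0268 0.016 ]
bolt head [ 0.4145 -0.2035  0.01  ]
bolt end [ 0.4684 -0.2038  0.01  ]
tin [ 0.7501 -0.1999  0.056 ]
hose [ 0.524  -0.1789  0.02  ]
hose2 [ 0.5172 -0.311   0.02  ]
hose [0.5701 0.0093 0.03  ]
hosefar [0.7335 0.016  0.03  ]
seal [ 0.7188 -0.0618  0.004 ]
lbolt [ 0.6456 -0.0577  0.01  ]
lbolt [ 0.5756 -0.058   0.01  ]
bar [ 0.6737 -0.2145  0.006 ]
bar [ 0.5639 -0.2155  0.006 ]
wood [ 0.6957 -0.2768  0.02  ]
handle [ 0.5058 -0.0217  0.02  ]
handle [ 0.4047 -0.0255  0.02  ]
tool [ 0.3613 -0.1225  0.02  ]
tool [ 0.3565 -0.2642  0.02  ]
viceR [0.4858 0.0153 0.06  ]
[[ 0.913 -0.001  0.408]
 [-0.408 -0.001  0.913]
 [-0.    -1.    -0.002]]
```

```bash
cat >> h.py <<'E'
def plan(pts,yaws=None):
    "world targets -> tool shifts in units from the current pose"
    s=manip.sense();M=R.from_quat(s["tool_rot"]).as_matrix();p=s["tcp_pos"]
    print("tcp",p.round(4),"yaw",np.degrees(np.arctan2(M[1,0],M[0,0])).round(2),"t",round(s["t"],2),"F",s["force"].round(1),"gap",round(s["finger_gap"],3))
    for q in pts: print(q,(M.T@(np.array(q)-p)/.03).round(2))
E
python3 -c "
from h import *
plan([(.36,.45,.27),(.5,.2,.25),(.43,-.12,.18)])
"
```

```text
tcp [0.255  0.57   0.2306] yaw -24.11 t 0.15 F [-0.   0.1  0.8] gap 1.0
(0.36, 0.45, 0.27) [ 4.83 -1.31 -2.22]
(0.5, 0.2, 0.25) [12.49 -0.64 -7.92]
(0.43, -0.12, 0.18) [ 14.72   1.71 -18.61]
```

Emit:
{"fn": "apply_moves", "kwargs": {"motion": [[85,1.6,-0.4,-0.7,0],[85,3.2,-0.9,-1.5,0],[85,4.8,-1.3,-2.2,0],[85,6.4,-1.2,-3.4,0],[85,7.9,-1.1,-4.5,0],[85,9.4,-0.9,-5.7,0],[85,10.9,-0.8,-6.8,0],[85,12.5,-0.6,-8,0],[85,12.8,-0.5,-9.7,0],[85,13.1,-0.4,-11.4,0],[85,13.4,0,-13.2,0],[85,13.8,0.3,-15,0]]}}

```text
t: 1.65
tcp_pos: [0.4485, -0.0108, 0.222]
tool_rot: [0.692, -0.148, 0.147, -0.692]
force: [1.0, -0.1, -0.5]
finger_gap: 0.993
```

```bash
python3 -c "
from h import *
plan([(.43,-.12,.18)])
"
```

```text
tcp [ 0.4485 -0.0108  0.222 ] yaw -24.08 t 1.65 F [ 1.  -0.1 -0.5] gap 0.993
(0.43, -0.12, 0.18) [ 0.92  1.4  -3.57]
```

Emit:
{"fn": "apply_moves", "kwargs": {"motion": [[85,0.3,0.4,-1.2,0],[85,0.6,0.9,-2.4,0],[85,0.9,1.4,-3.6,0],[85,0.9,1.4,-3.6,0],[85,0.9,1.4,-3.6,0]]}}

```text
t: 2.28
tcp_pos: [0.4297, -0.1186, 0.1803]
tool_rot: [-0.691, 0.148, -0.148, 0.692]
force: [-0.1, 0.3, 0.4]
finger_gap: 0.993
```

```bash
python3 -c "
from h import *
plan([(.4276,-.1193,.1)])
c=manip.get_calibration('wrist')
cv2.imwrite('pics/w1.png',manip.snapshot('wrist')[:,:,::-1])
print(proj(c,(.4276,-.1193,.014),True),proj(c,(.4256,-.272,.004),True))
"
```

```text
tcp [ 0.4297 -0.1186  0.1803] yaw -24.14 t 2.27 F [-0.1  0.3  0.4] gap 0.993
(0.4276, -0.1193, 0.1) [-0.05  2.68 -0.05]
(np.float64(315.12210017571675), np.float64(216.95748644339136)) (np.float64(172.2380998598587), np.float64(276.25593501230156))
```

View pics/w1.png

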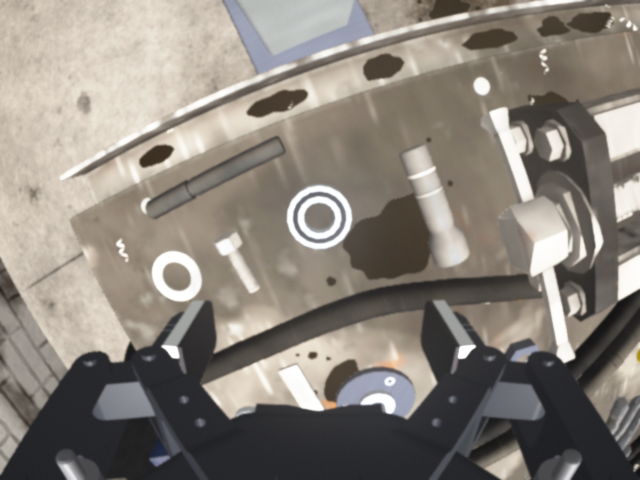

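```bash
python3 -c "
from h import *
crop('pics/w1.png','pics/w1a.png',140,170,370,310,3)
"
```

```text
(no output)
```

View pics/w1a.png

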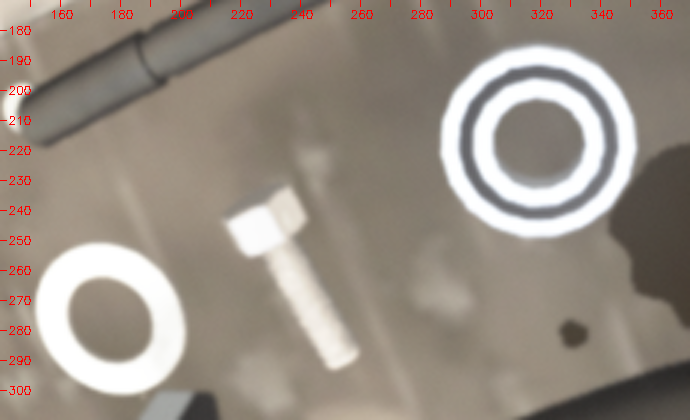

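```bash
python3 -c "
from h import *
c=manip.get_calibration('wrist')
print(at(c,319.3,217,.014,True),at(c,177,276,.004,True))
plan([(.4286,-.1178,.05),(.4286,-.1178,.003)])
"
```

```text
[ 0.42938612 -0.11580793  0.014     ] [ 0.4278267 -0.266956   0.004    ]
tcp [ 0.4299 -0.1182  0.1805] yaw -24.08 t 2.33 F [0.  0.5 0.5] gap 0.995
(0.4286, -0.1178, 0.05) [-0.04  4.35 -0.01]
(0.4286, -0.1178, 0.003) [-0.04  5.92 -0.01]
```

Emit:
{"fn": "apply_moves", "kwargs": {"motion": [[75,0,2,0,0],[75,0,4,0,0],[75,0,5,0,0],[75,0,5.4,0,0],[75,0,5.8,0,0],[75,0,5.9,0,0],[75,0,5.9,0,0]]}}

```text
t: 3.2
tcp_pos: [0.4304, -0.1192, 0.0039]
tool_rot: [0.692, -0.147, 0.148, -0.691]
force: [0.2, -0.0, 0.3]
finger_gap: 0.879
```

```bash
python3 -c "
from h import *
plan([(.4286,-.1178,.003)])
cv2.imwrite('pics/w2.png',manip.snapshot('wrist')[:,:,::-1])
"
```

```text
tcp [ 0.4304 -0.1192  0.0039] yaw -24.1 t 3.2 F [ 0.2 -0.   0.3] gap 0.879
(0.4286, -0.1178, 0.003) [-0.07  0.03  0.02]
```

View pics/w2.png

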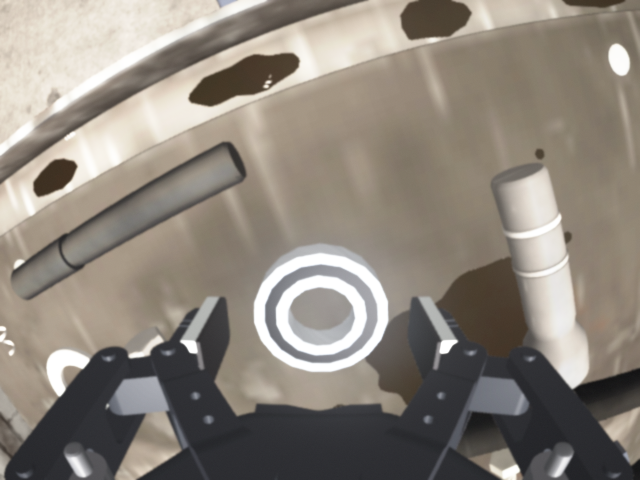

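```bash
python3 -c "
from h import *
c=manip.get_calibration('wrist');s=manip.sense();M=R.from_quat(s['tool_rot']).as_matrix();p=s['tcp_pos']
def q(*a): return np.round(proj(c,p+M@np.array(a),True),0)
print('tcp',q(0,0,0),'gp',q(0,-.0187,0))
for y in(0,-.008,-.0187):
  print(y,q(-.011,y,-.0375),q(.011,y,-.0375),q(-.011,y,.0375),q(.011,y,.0375))
print('bearing at z14 from image (321,308):',at(c,321,308,.014,True))
crop('pics/w2.png','pics/w2a.png',150,220,490,400,2)
"
```

```text
tcp [316. 311.] gp [316. 333.]
0 [228. 286.] [233. 331.] [404. 286.] [400. 331.]
-0.008 [224. 294.] [229. 340.] [408. 294.] [403. 340.]
-0.0187 [217. 306.] [224. 354.] [414. 306.] [408. 354.]
bearing at z14 from image (321,308): [ 0.42533957 -0.11475291  0.014     ]
```

View pics/w2a.png

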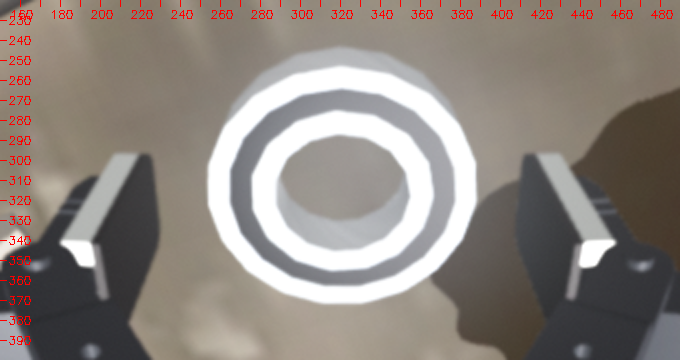

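Emit:
{"fn": "apply_moves", "kwargs": {"motion": [[75,-0.12,0,0,0],[75,-0.12,0.17,0,0],[60,-0.12,0.17,0,0],[50,-0.12,0.17,0,0],[48,-0.12,0.17,0,0],[48,-0.12,0.17,0,0],[48,-0.12,0.17,0,0]], "squeeze": 40}}

```text
t: 4.12
tcp_pos: [0.4265, -0.1175, -0.0013]
tool_rot: [-0.691, 0.148, -0.148, 0.691]
force: [-0.3, -0.6, 6.4]
finger_gap: 0.647
```

```bash
python3 -c "
from h import *
plan([(.4286,-.1178,.003)])
cv2.imwrite('pics/w3.png',manip.snapshot('wrist')[:,:,::-1])
"
```

```text
tcp [ 0.4265 -0.1175 -0.0013] yaw -24.14 t 4.12 F [-0.3 -0.6  6.4] gap 0.647
(0.4286, -0.1178, 0.003) [ 0.07 -0.14  0.02]
```

View pics/w3.png

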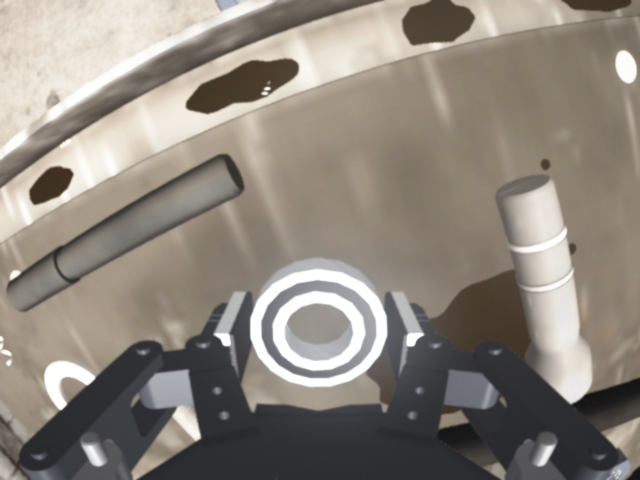

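```bash
python3 -c "
from h import *
c=manip.get_calibration('wrist');s=manip.sense();M=R.from_quat(s['tool_rot']).as_matrix();p=s['tcp_pos']
for dx in (-.004,-.002,0,.002):
  C=p+M@np.array([dx,0,0]);C[2]=.014
  pts=np.array([proj(c,C+.0275*np.array([np.cos(a),np.sin(a),0]),True) for a in np.linspace(0,6.28,73)])
  print(dx,'rows',pts[:,1].min().round(1),pts[:,1].max().round(1),'cols',pts[:,0].min().round(1),pts[:,0].max().round(1))
plan([(.4265,-.1175,.13),(.646,-.147,.13)])
crop('pics/w3.png','pics/w3a.png',200,250,440,400,3)
"
```

```text
-0.004 rows 252.9 375.5 cols 245.6 386.2
-0.002 rows 258.1 379.2 cols 246.0 385.8
0 rows 263.3 382.7 cols 246.5 385.4
0.002 rows 268.4 386.3 cols 246.9 385.0
tcp [ 0.4265 -0.1175 -0.0014] yaw -24.14 t 4.17 F [-1.4 -0.6  6. ] gap 0.647
(0.4265, -0.1175, 0.13) [ 0.   -4.38  0.  ]
(0.646, -0.147, 0.13) [ 7.08 -4.38  2.1 ]
```

View pics/w3a.png

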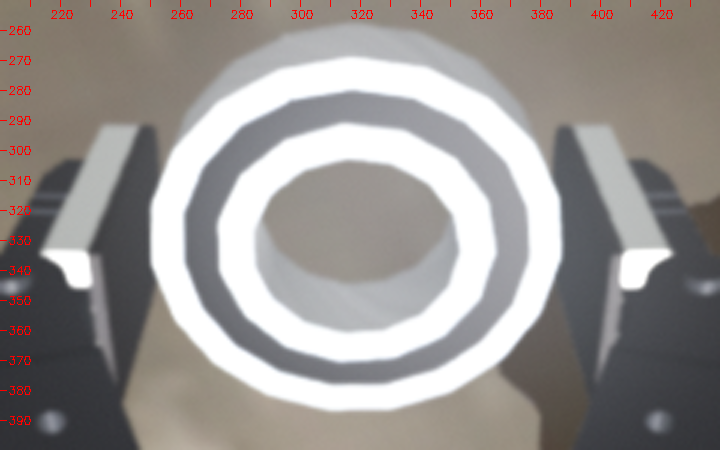

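Emit:
{"fn": "apply_moves", "kwargs": {"motion": [[48,0,-0.5,0,0],[48,0,-1.5,0,0],[48,0,-3,0,0],[48,0,-4.4,0,0],[48,1.5,-4.4,0.4,0],[48,3.2,-4.4,0.9,0],[48,5,-4.4,1.5,0],[48,6.2,-4.4,1.8,0],[48,7.1,-4.4,2.1,0],[48,7.1,-4.4,2.1,0],[48,7.1,-4.4,2.1,0]]}}

```text
t: 5.55
tcp_pos: [0.6451, -0.1464, 0.1301]
tool_rot: [-0.691, 0.149, -0.147, 0.692]
force: [-0.0, 0.6, -1.3]
finger_gap: 0.641
```

```bash
python3 -c "
from h import *
plan([(.646,-.147,.03),(.646,-.147,.0165)])
cv2.imwrite('pics/w4.png',manip.snapshot('wrist')[:,:,::-1])
cv2.imwrite('pics/s4.png',manip.snapshot('scene')[:,:,::-1])
crop('pics/s4.png','pics/s4a.png',200,130,400,270,4)
"
```

```text
tcp [ 0.6451 -0.1464  0.1301] yaw -24.1 t 5.55 F [-0.   0.6 -1.3] gap 0.641
(0.646, -0.147, 0.03) [ 0.05  3.34 -0.  ]
(0.646, -0.147, 0.0165) [ 0.05  3.79 -0.  ]
```

View pics/w4.png

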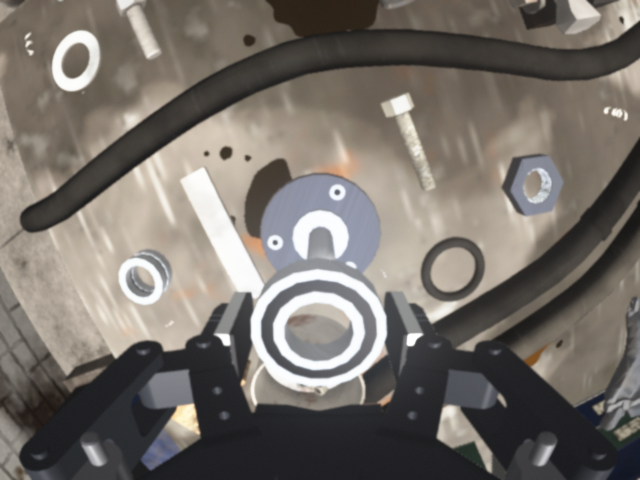

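View pics/s4a.png

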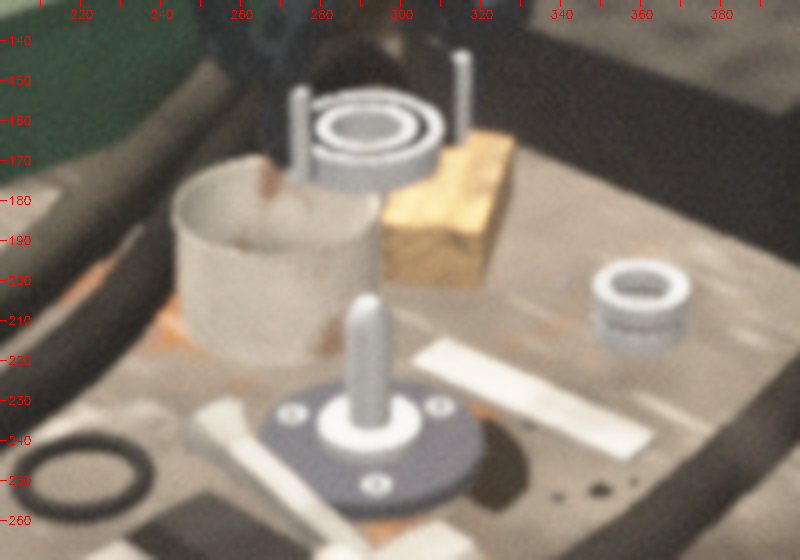

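```bash
python3 -c "
from h import *
crop('pics/w4.png','pics/w4a.png',240,160,400,300,5)
c=manip.get_calibration('wrist')
for z,u,v in [(.018,320.5,236),(.01,320.5,226)]: print(at(c,u,v,z,True))
for P in [(.646,-.147,.018),(.646,-.147,.01),(.646,-.147,.072)]: print(P,np.round(proj(c,P,True),1))
cs=manip.get_calibration('scene')
for P in [(.646,-.147,.018),(.646,-.147,.072)]: print('scene',P,np.round(proj(cs,P),1))
s=manip.sense();M=R.from_quat(s['tool_rot']).as_matrix();p=s['tcp_pos']
for dx in(0,.002): print('scene bearing top centre',np.round(proj(cs,p+M@np.array([dx,-.0153,0])),1),p)
"
```

```text
[ 0.64547555 -0.143915    0.018     ]
[ 0.64067848 -0.14172034  0.01      ]
(0.646, -0.147, 0.018) [316.9 238.3]
(0.646, -0.147, 0.01) [316.9 235.2]
(0.646, -0.147, 0.072) [316.6 265.1]
scene (0.646, -0.147, 0.018) [292.2 233.7]
scene (0.646, -0.147, 0.072) [291.9 204.2]
scene bearing top centre [291.6 161.1] [ 0.64507367 -0.14658135  0.13018624]
scene bearing top centre [291.  160.5] [ 0.64507367 -0.14658135  0.13018624]
```

View pics/w4a.png

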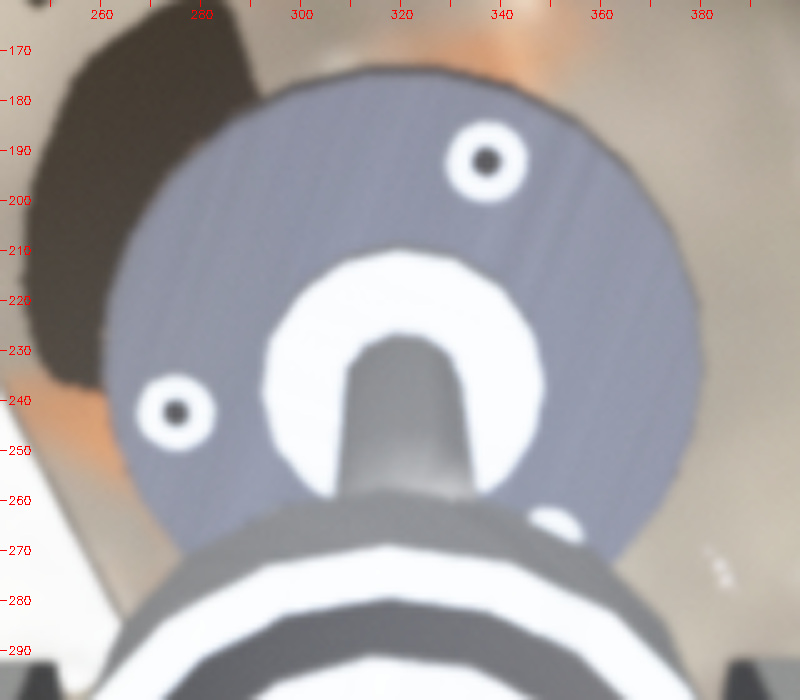

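Emit:
{"fn": "apply_moves", "kwargs": {"motion": [[48,0,1,0,0],[48,0,1.8,0,0],[48,0,2.3,0,0],[48,0,2.6,0,0]]}}

```text
t: 6.15
tcp_pos: [0.6461, -0.1469, 0.0516]
tool_rot: [-0.691, 0.148, -0.147, 0.692]
force: [-0.1, 0.5, -0.8]
finger_gap: 0.644
```

```bash
python3 -c "
from h import *
plan([(.645,-.1465,.0185)])
cv2.imwrite('pics/s5.png',manip.snapshot('scene')[:,:,::-1])
crop('pics/s5.png','pics/s5a.png',240,150,340,260,6)
"
```

```text
tcp [ 0.6461 -0.1469  0.0516] yaw -24.12 t 6.15 F [-0.1  0.5 -0.8] gap 0.644
(0.645, -0.1465, 0.0185) [-0.04  1.11 -0.  ]
```

View pics/s5a.png

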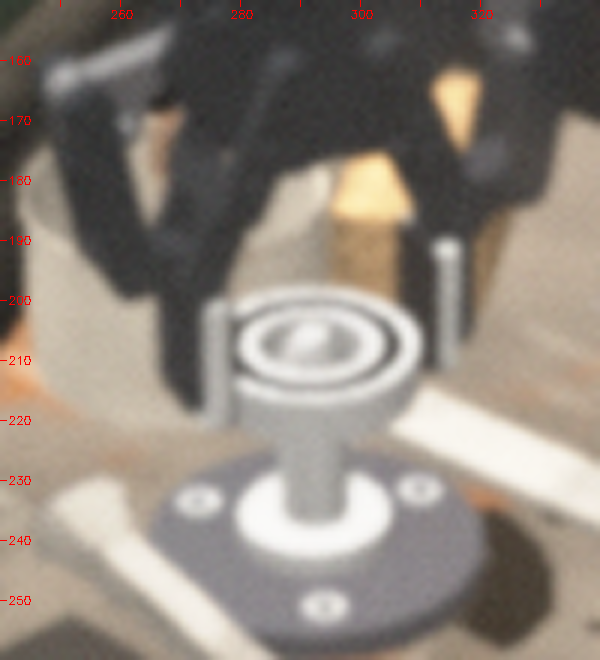

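Emit:
{"fn": "apply_moves", "kwargs": {"motion": [[48,0,0.5,0,0],[48,0,0.9,0,0],[48,0,1.1,0,0],[48,0,1.15,0,0],[48,0,1.15,0,0],[60,0,1.15,0,0],[70,0,1.15,0,0],[70,0,1.15,0,0]]}}

```text
t: 7.2
tcp_pos: [0.647, -0.1471, 0.0181]
tool_rot: [0.692, -0.147, 0.148, -0.691]
force: [0.7, 0.2, 0.1]
finger_gap: 0.817
```

```bash
python3 -c "
from h import *
plan([(.645,-.1465,.13),(.426,-.271,.13)])
"
```

```text
tcp [ 0.647  -0.1471  0.0181] yaw -24.11 t 7.2 F [0.7 0.2 0.1] gap 0.817
(0.645, -0.1465, 0.13) [-0.07 -3.73 -0.01]
(0.426, -0.271, 0.13) [-5.03 -3.73 -6.78]
```

Emit:
{"fn": "apply_moves", "kwargs": {"motion": [[70,0,-1.2,0,0],[70,0,-2.7,0,0],[70,0,-3.7,0,0],[70,-1,-3.7,-1.5,0],[70,-2.2,-3.7,-3,0],[70,-3.4,-3.7,-4.6,0],[70,-4.5,-3.7,-6,0],[70,-5,-3.2,-6.8,0],[70,-5,-2,-6.8,0],[70,-5,-2,-6.8,0],[70,-5,-2,-6.8,0]]}}

```text
t: 8.57
tcp_pos: [0.4271, -0.2722, 0.0784]
tool_rot: [0.692, -0.147, 0.148, -0.691]
force: [0.7, -0.5, 0.3]
finger_gap: 0.817
```

```bash
python3 -c "
from h import *
plan([(.4256,-.272,.02)])
c=manip.get_calibration('wrist')
cv2.imwrite('pics/w6.png',manip.snapshot('wrist')[:,:,::-1])
print(proj(c,(.4256,-.272,.004),True))
cv2.imwrite('pics/s6.png',manip.snapshot('scene')[:,:,::-1])
crop('pics/s6.png','pics/s6a.png',240,150,340,260,5)
"
```

```text
tcp [ 0.4271 -0.2722  0.0784] yaw -24.08 t 8.57 F [ 0.7 -0.5  0.3] gap 0.817
(0.4256, -0.272, 0.02) [-0.05  1.95 -0.01]
(np.float64(315.93171097308), np.float64(251.67689828394253))
```

View pics/w6.png

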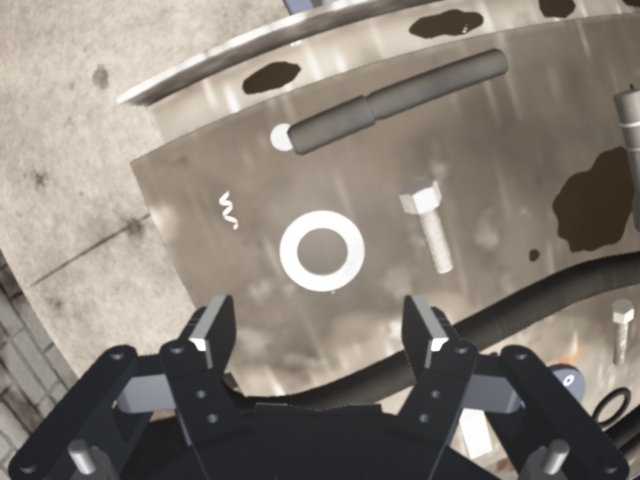

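View pics/s6a.png

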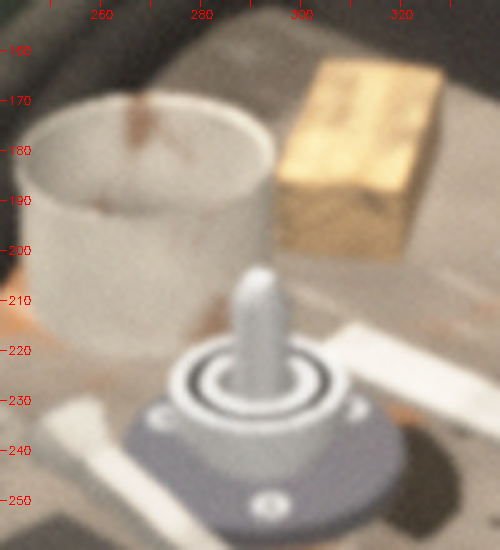

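Emit:
{"fn": "apply_moves", "kwargs": {"motion": [[60,-0.04,1,0.04,0],[60,-0.04,1.8,0.04,0],[60,-0.04,2.2,0.04,0],[60,-0.04,2.5,0.04,0],[60,-0.04,2.6,0.04,0],[60,-0.04,2.6,0.04,0]]}}

```text
t: 9.43
tcp_pos: [0.4261, -0.2705, -0.0]
tool_rot: [0.692, -0.147, 0.148, -0.691]
force: [0.4, -1.0, 0.6]
finger_gap: 0.702
```

```bash
python3 -c "
from h import *
plan([(.4256,-.272,-.002)])
c=manip.get_calibration('wrist')
cv2.imwrite('pics/w7.png',manip.snapshot('wrist')[:,:,::-1])
crop('pics/w7.png','pics/w7a.png',180,230,460,390,3)
s=manip.sense();print(np.round(proj(c,[*s['tcp_pos'][:2],.004],True),1))
"
```

```text
tcp [ 0.4261 -0.2705 -0.    ] yaw -24.1 t 9.43 F [ 0.4 -1.   0.6] gap 0.702
(0.4256, -0.272, -0.002) [ 0.    0.07 -0.05]
[315.9 315. ]
```

View pics/w7a.png

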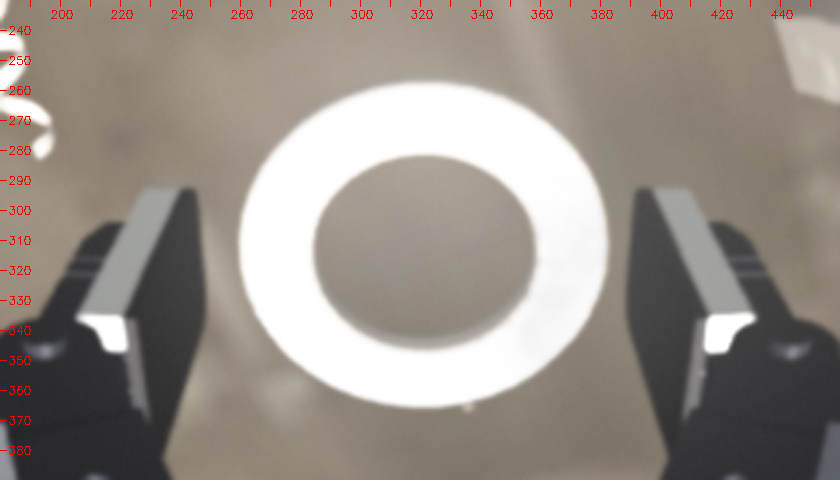

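Emit:
{"fn": "apply_moves", "kwargs": {"motion": [[58,-0.05,0.05,0.02,0],[58,-0.05,0.1,0.02,0],[58,-0.05,0.1,0.02,0]]}}

```text
t: 9.85
tcp_pos: [0.4247, -0.2692, -0.0033]
tool_rot: [-0.691, 0.148, -0.148, 0.692]
force: [-0.1, 0.8, -0.4]
finger_gap: 0.675
```

Emit:
{"fn": "apply_moves", "kwargs": {"motion": [[58,0,0.02,0,0],[56,0,0.02,0,0],[56,0,0.02,0,0]]}}

```text
t: 10.22
tcp_pos: [0.4247, -0.2692, -0.0039]
tool_rot: [-0.692, 0.148, -0.148, 0.692]
force: [-0.1, 0.8, -0.1]
finger_gap: 0.653
```

Emit:
{"fn": "apply_moves", "kwargs": {"motion": [[52,0,0,0,0],[48,0,0,0,0],[45,0,0,0,0],[45,0,0,0,0]], "squeeze": 35}}

```text
t: 10.72
tcp_pos: [0.425, -0.2693, -0.0028]
tool_rot: [0.692, -0.147, 0.148, -0.691]
force: [0.1, 0.8, 9.1]
finger_gap: 0.582
```

```bash
python3 -c "
from h import *
plan([(.4256,-.272,-.002)])
c=manip.get_calibration('wrist')
cv2.imwrite('pics/w8.png',manip.snapshot('wrist')[:,:,::-1])
crop('pics/w8.png','pics/w8a.png',180,230,460,390,3)
"
```

```text
tcp [ 0.425  -0.2693 -0.0028] yaw -24.11 t 10.72 F [0.1 0.8 9.1] gap 0.582
(0.4256, -0.272, -0.002) [ 0.06 -0.03 -0.07]
```

View pics/w8a.png

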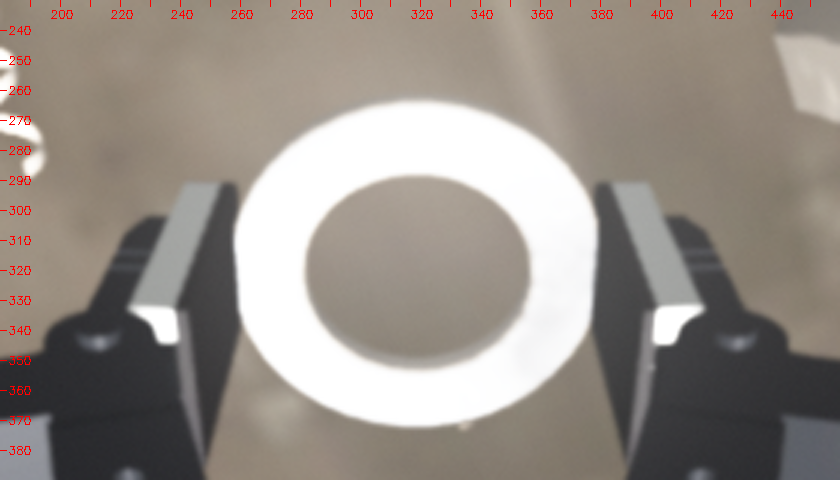

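Emit:
{"fn": "apply_moves", "kwargs": {"motion": [[45,0,-0.2,0,0],[45,0,-0.5,0,0],[45,0,-1,0,0],[45,0,-1,0,0]]}}

```text
t: 11.28
tcp_pos: [0.4254, -0.2699, 0.0275]
tool_rot: [0.692, -0.147, 0.149, -0.691]
force: [0.9, -0.2, -0.3]
finger_gap: 0.575
```

```bash
python3 -c "
from h import *
plan([(.4256,-.272,-.002)])
c=manip.get_calibration('wrist')
cv2.imwrite('pics/w9.png',manip.snapshot('wrist')[:,:,::-1])
crop('pics/w9.png','pics/w9a.png',180,230,460,390,3)
cv2.imwrite('pics/s9.png',manip.snapshot('scene')[:,:,::-1])
crop('pics/s9.png','pics/s9a.png',400,200,520,300,6)
"
```

```text
tcp [ 0.4254 -0.2699  0.0275] yaw -24.11 t 11.28 F [ 0.9 -0.2 -0.3] gap 0.575
(0.4256, -0.272, -0.002) [ 0.03  0.98 -0.06]
```

View pics/w9a.png

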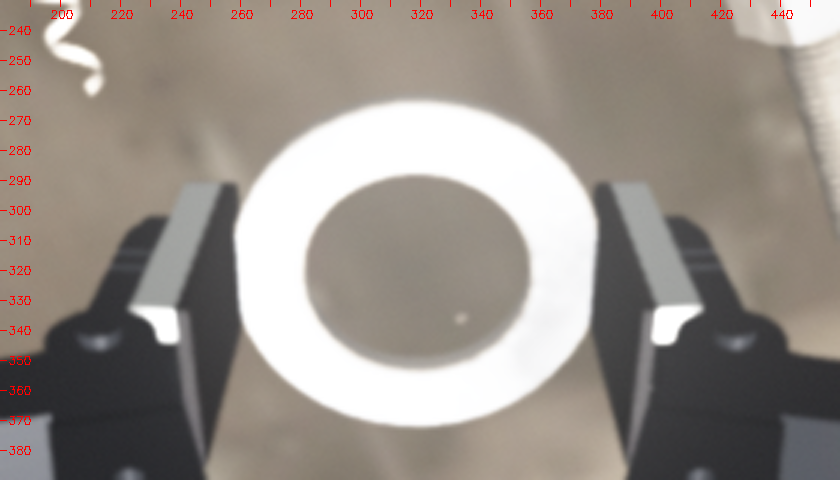

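View pics/s9a.png

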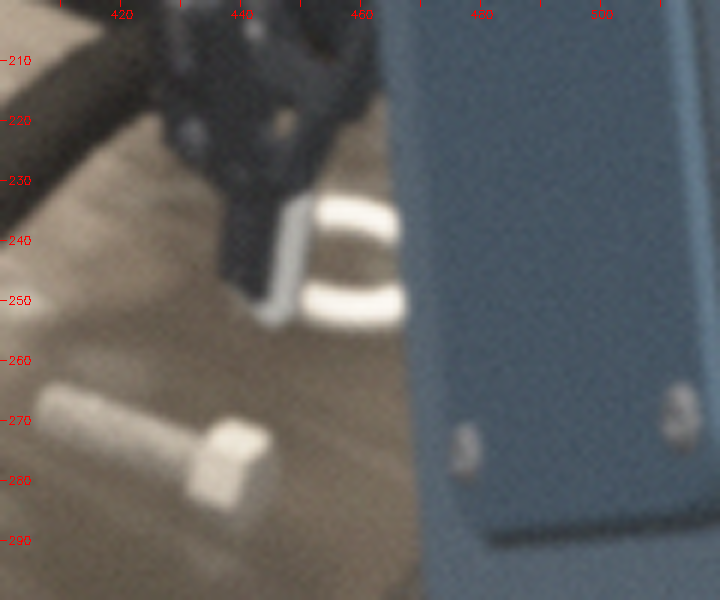

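```bash
python3 -c "
from h import *
plan([(.4256,-.27,.11),(.6455,-.147,.11)])
c=manip.get_calibration('wrist');s=manip.sense();M=R.from_quat(s['tool_rot']).as_matrix();p=s['tcp_pos']
for dx in (-.002,0,.002,.004):
  C=p+M@np.array([dx,-.0068,0])
  pts=np.array([proj(c,C+.026*np.array([np.cos(a),np.sin(a),0]),True) for a in np.linspace(0,6.28,73)])
  print(dx,'rows',pts[:,1].min().round(1),pts[:,1].max().round(1),'cols',pts[:,0].min().round(1),pts[:,0].max().round(1))
"
```

```text
tcp [ 0.4249 -0.2694  0.0265] yaw -24.11 t 11.38 F [ 0.6 -0.2 -0.4] gap 0.576
(0.4256, -0.27, 0.11) [ 0.03 -2.78 -0.01]
(0.6455, -0.147, 0.11) [ 5.05 -2.78  6.73]
-0.002 rows 254.3 364.8 cols 253.2 378.8
0 rows 259.2 368.3 cols 253.5 378.5
0.002 rows 264.0 371.8 cols 253.9 378.2
0.004 rows 268.8 375.3 cols 254.2 377.9
```

Emit:
{"fn": "apply_moves", "kwargs": {"motion": [[45,0,-1,0,0],[45,0,-2.5,0,0],[45,0.6,-2.8,0.8,0],[45,1.7,-2.8,2.3,0],[45,2.8,-2.8,3.8,0],[45,3.9,-2.8,5.2,0],[45,4.7,-2.8,6.3,0],[45,5.05,-2.8,6.75,0],[45,5.05,-2.8,6.75,0],[45,5.05,-2.8,6.75,0],[45,5.05,-2.8,6.75,0]]}}

```text
t: 12.75
tcp_pos: [0.6444, -0.1472, 0.11]
tool_rot: [-0.691, 0.149, -0.148, 0.691]
force: [0.1, -0.1, 0.4]
finger_gap: 0.575
```

```bash
python3 -c "
from h import *
plan([(.6465,-.147,.05),(.6465,-.147,.031)])
cv2.imwrite('pics/s10.png',manip.snapshot('scene')[:,:,::-1])
crop('pics/s10.png','pics/s10a.png',240,130,340,250,5)
cv2.imwrite('pics/w10.png',manip.snapshot('wrist')[:,:,::-1])
"
```

```text
tcp [ 0.6444 -0.1472  0.11  ] yaw -24.21 t 12.75 F [ 0.1 -0.1  0.4] gap 0.575
(0.6465, -0.147, 0.05) [0.06 2.   0.04]
(0.6465, -0.147, 0.031) [0.07 2.63 0.04]
```

View pics/s10a.png

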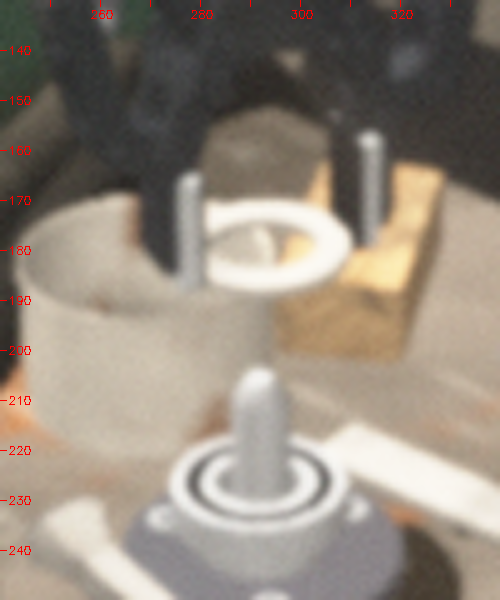

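View pics/w10.png

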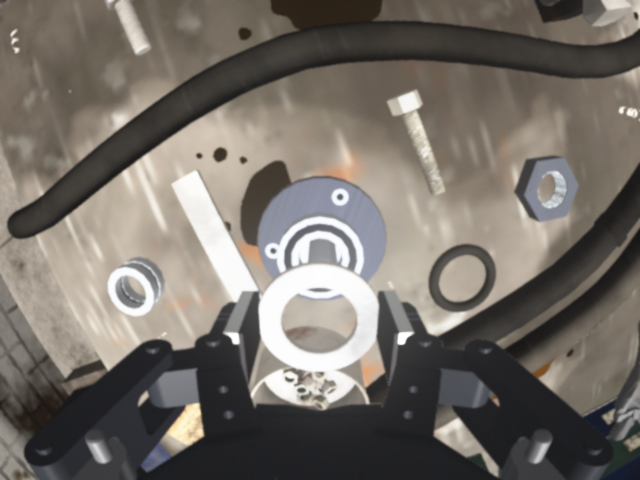

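Emit:
{"fn": "apply_moves", "kwargs": {"motion": [[45,0.03,0.8,0.03,0],[45,0.03,1.6,0.03,0],[45,0.03,2.1,0.03,0],[45,0.03,2.4,0.03,0],[45,0.03,2.5,0.03,0],[45,0.03,2.5,0.03,0]]}}

```text
t: 13.6
tcp_pos: [0.6473, -0.146, 0.0355]
tool_rot: [0.692, -0.147, 0.148, -0.691]
force: [-0.5, -0.3, 0.0]
finger_gap: 0.576
```

```bash
python3 -c "
from h import *
plan([(.6465,-.147,.032),(.6465,-.147,.03)])
cv2.imwrite('pics/s11.png',manip.snapshot('scene')[:,:,::-1])
crop('pics/s11.png','pics/s11a.png',250,180,340,250,8)
"
```

```text
tcp [ 0.6473 -0.146   0.0355] yaw -24.11 t 13.6 F [-0.5 -0.3  0. ] gap 0.576
(0.6465, -0.147, 0.032) [-0.01  0.12 -0.04]
(0.6465, -0.147, 0.03) [-0.01  0.18 -0.04]
```

View pics/s11a.png

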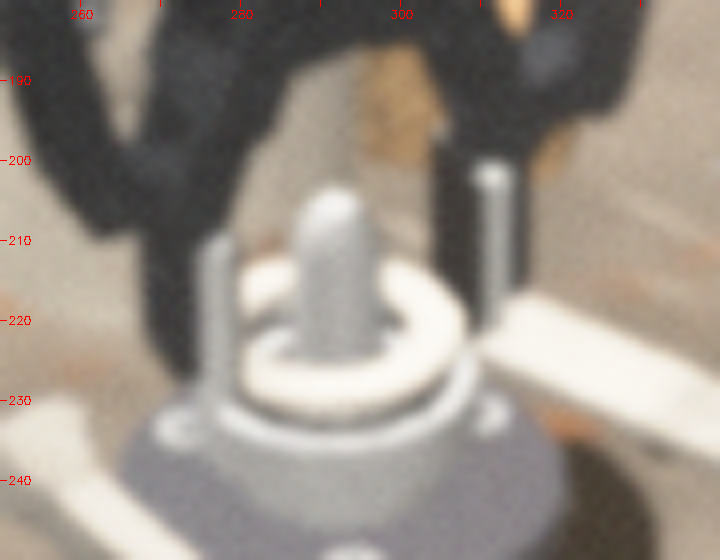

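Shim is on the post, just above the bearing. Lower a little more, then check force.

Emit:
{"fn": "apply_moves", "kwargs": {"motion": [[45,0,0.06,0,0],[45,0,0.1,0,0],[45,0,0.13,0,0],[45,0,0.13,0,0]]}}

```text
t: 14.15
tcp_pos: [0.6469, -0.1458, 0.0311]
tool_rot: [-0.692, 0.148, -0.148, 0.692]
force: [-0.3, 0.0, -0.7]
finger_gap: 0.577
```

Emit:
{"fn": "apply_moves", "kwargs": {"motion": [[45,0,0.03,0,0],[45,0,0.03,0,0],[45,0,0.03,0,0]]}}

```text
t: 14.52
tcp_pos: [0.6469, -0.1458, 0.0303]
tool_rot: [-0.692, 0.148, -0.148, 0.692]
force: [-0.1, -0.1, 0.2]
finger_gap: 0.576
```

Emit:
{"fn": "apply_moves", "kwargs": {"motion": [[52,0,0.0,0,0],[60,0,0,0,0],[66,0,0,0,0],[66,0,0,0,0],[66,0,-1,0,0],[66,0,-2.4,0,0],[66,0,-2.4,0,0]]}}

```text
t: 15.4
tcp_pos: [0.6497, -0.1469, 0.1062]
tool_rot: [0.692, -0.145, 0.151, -0.691]
force: [0.7, 0.1, -0.7]
finger_gap: 0.775
```

```bash
python3 -c "
from h import *
plan([(.6176,-.2911,.11)])
cv2.imwrite('pics/s12.png',manip.snapshot('scene')[:,:,::-1])
crop('pics/s12.png','pics/s12a.png',240,180,400,260,5)
"
```

```text
tcp [ 0.6497 -0.1469  0.1062] yaw -24.1 t 15.4 F [ 0.7  0.1 -0.7] gap 0.775
(0.6176, -0.2911, 0.11) [ 0.99 -0.12 -4.83]
```

View pics/s12a.png

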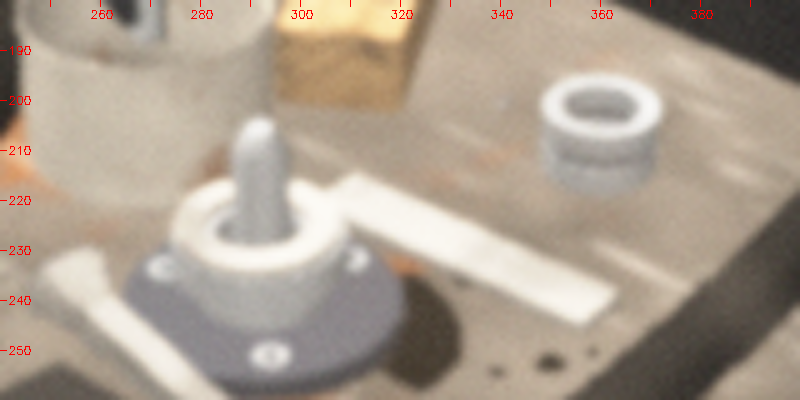

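Emit:
{"fn": "apply_moves", "kwargs": {"motion": [[66,0.2,-0.3,-1.2,0],[66,0.6,-0.3,-2.8,0],[66,0.9,-0.2,-4.2,0],[66,1,0,-4.8,0],[66,1,0.5,-4.8,0],[66,1,0.5,-4.8,0],[66,1,0.5,-4.8,0]]}}

```text
t: 16.32
tcp_pos: [0.6157, -0.2875, 0.0867]
tool_rot: [-0.691, 0.147, -0.147, 0.692]
force: [-0.1, -0.2, 0.4]
finger_gap: 0.773
```

```bash
python3 -c "
from h import *
plan([(.6176,-.2911,.005)])
c=manip.get_calibration('wrist')
cv2.imwrite('pics/w13.png',manip.snapshot('wrist')[:,:,::-1])
print(proj(c,(.6176,-.2911,.024),True))
"
```

```text
tcp [ 0.6157 -0.2875  0.0867] yaw -23.99 t 16.32 F [-0.1 -0.2  0.4] gap 0.773
(0.6176, -0.2911, 0.005) [ 0.11  2.72 -0.09]
(np.float64(312.2595376988474), np.float64(265.72824369606144))
```

View pics/w13.png

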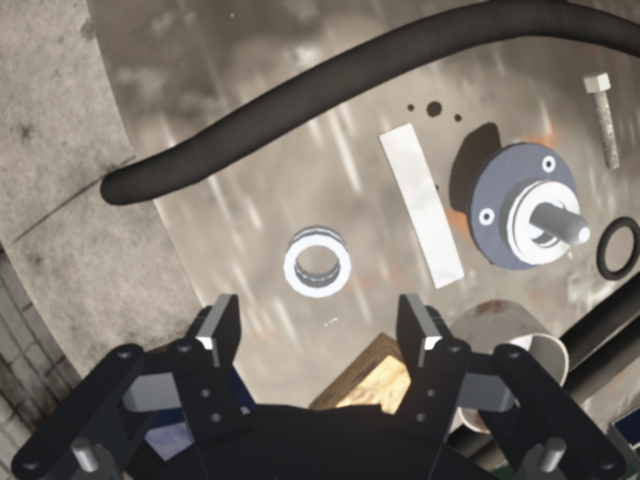

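Emit:
{"fn": "apply_moves", "kwargs": {"motion": [[66,0.08,1,-0.03,0],[66,0.08,2,-0.03,0],[66,0.08,2.5,-0.03,0],[62,0.08,2.73,-0.03,0],[55,0.08,2.73,-0.03,0],[45,0.08,2.73,-0.03,0],[36,0.08,2.73,-0.03,0],[33,0.08,2.73,-0.03,0],[33,0.08,2.73,-0.03,0],[33,0.08,2.73,-0.03,0]], "squeeze": 40}}

```text
t: 17.62
tcp_pos: [0.6182, -0.2917, 0.007]
tool_rot: [0.692, -0.147, 0.149, -0.691]
force: [-1.1, 0.8, 6.7]
finger_gap: 0.47
```

```bash
python3 -c "
from h import *
plan([(.6176,-.2911,.005)])
c=manip.get_calibration('wrist')
cv2.imwrite('pics/w14.png',manip.snapshot('wrist')[:,:,::-1])
crop('pics/w14.png','pics/w14a.png',180,220,460,400,3)
s=manip.sense();M=R.from_quat(s['tool_rot']).as_matrix();p=s['tcp_pos']
for dx in (-.002,0,.002,.004):
  C=p+M@np.array([dx,0,0]);C[2]=.024
  pts=np.array([proj(c,C+.02*np.array([np.cos(a),np.sin(a),0]),True) for a in np.linspace(0,6.28,73)])
  print(dx,'rows',pts[:,1].min().round(1),pts[:,1].max().round(1),'cols',pts[:,0].min().round(1),pts[:,0].max().round(1))
"
```

```text
tcp [ 0.6182 -0.2917  0.007 ] yaw -24.12 t 17.62 F [-1.1  0.8  6.7] gap 0.47
(0.6176, -0.2911, 0.005) [-0.03  0.07  0.01]
-0.002 rows 279.2 367.7 cols 264.3 367.4
0 rows 284.2 371.4 cols 264.6 367.1
0.002 rows 289.1 375.2 cols 265.0 366.8
0.004 rows 294.0 378.9 cols 265.3 366.5
```

View pics/w14a.png

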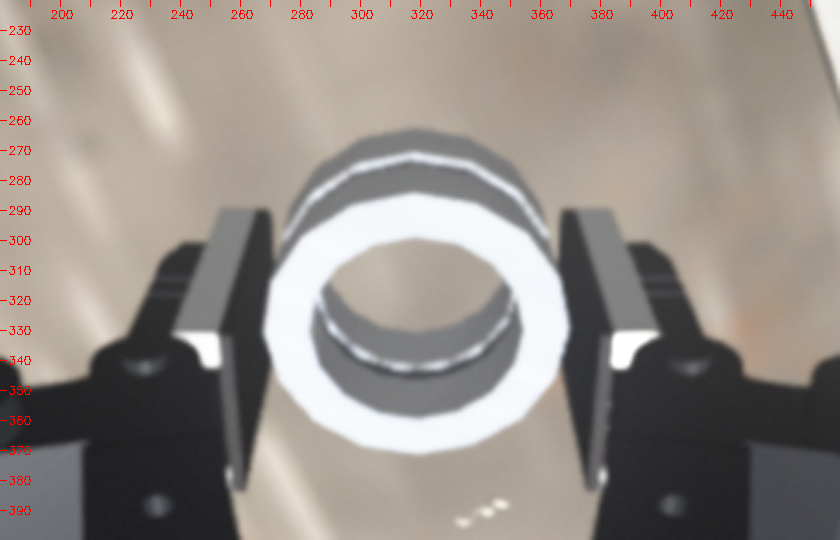

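Emit:
{"fn": "apply_moves", "kwargs": {"motion": [[33,0,-0.5,0,0],[33,0,-1.5,0,0],[33,0,-3,0,0],[33,0,-3.7,0,0],[33,-0.2,-3.7,1,0],[33,-0.6,-3.7,2.8,0],[33,-0.9,-3.7,4.2,0],[33,-1.05,-3.7,4.8,0],[33,-1.05,-3.7,4.8,0],[33,-1.05,-3.7,4.8,0]]}}

```text
t: 18.92
tcp_pos: [0.6474, -0.1487, 0.1166]
tool_rot: [0.692, -0.148, 0.148, -0.691]
force: [-0.9, 0.0, -0.3]
finger_gap: 0.475
```

```bash
python3 -c "
from h import *
plan([(.648,-.1472,.043)])
cv2.imwrite('pics/s15.png',manip.snapshot('scene')[:,:,::-1])
crop('pics/s15.png','pics/s15a.png',240,130,340,250,5)
cv2.imwrite('pics/w15.png',manip.snapshot('wrist')[:,:,::-1])
crop('pics/w15.png','pics/w15a.png',220,160,420,370,3)
"
```

```text
tcp [ 0.6474 -0.1487  0.1166] yaw -24.17 t 18.93 F [-0.9  0.  -0.3] gap 0.475
(0.648, -0.1472, 0.043) [-0.    2.45  0.06]
```

View pics/s15a.png

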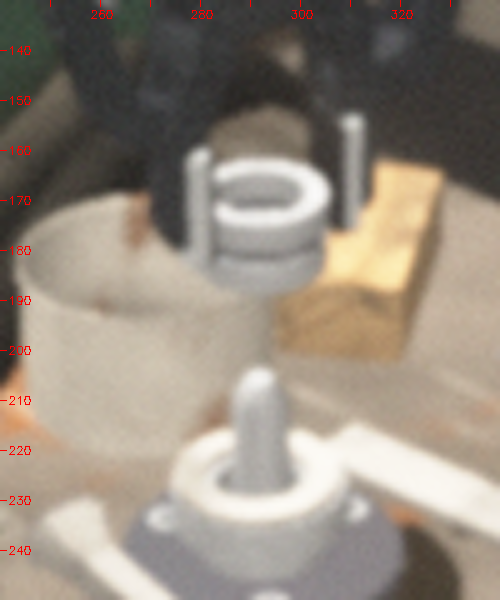

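View pics/w15a.png

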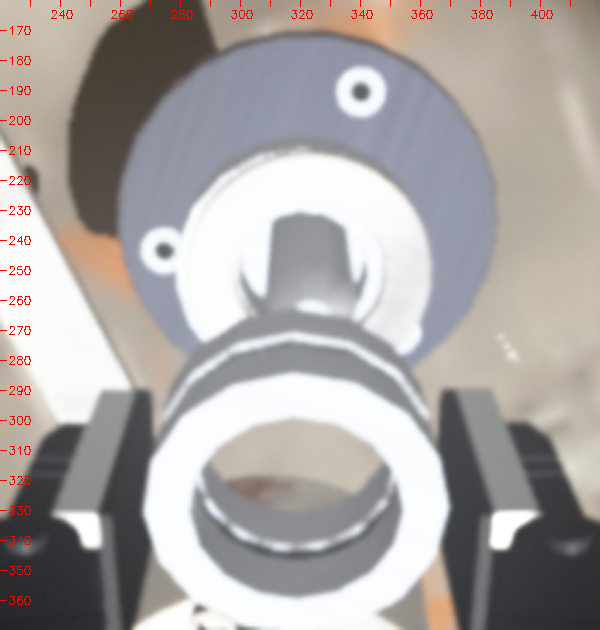

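Emit:
{"fn": "apply_moves", "kwargs": {"motion": [[33,0,0.6,0.08,0],[33,0,1.2,0.08,0],[33,0,1.6,0.08,0],[33,0,1.9,0.08,0],[33,0,1.9,0.08,0]]}}

```text
t: 19.65
tcp_pos: [0.6478, -0.1446, 0.0582]
tool_rot: [-0.691, 0.148, -0.147, 0.692]
force: [-0.2, 0.6, -0.3]
finger_gap: 0.469
```

```bash
python3 -c "
from h import *
plan([(.648,-.1472,.043)])
cv2.imwrite('pics/s16.png',manip.snapshot('scene')[:,:,::-1])
crop('pics/s16.png','pics/s16a.png',250,160,340,250,8)
"
```

```text
tcp [ 0.6478 -0.1446  0.0582] yaw -24.1 t 19.65 F [-0.2  0.6 -0.3] gap 0.469
(0.648, -0.1472, 0.043) [ 0.04  0.51 -0.08]
```

View pics/s16a.png

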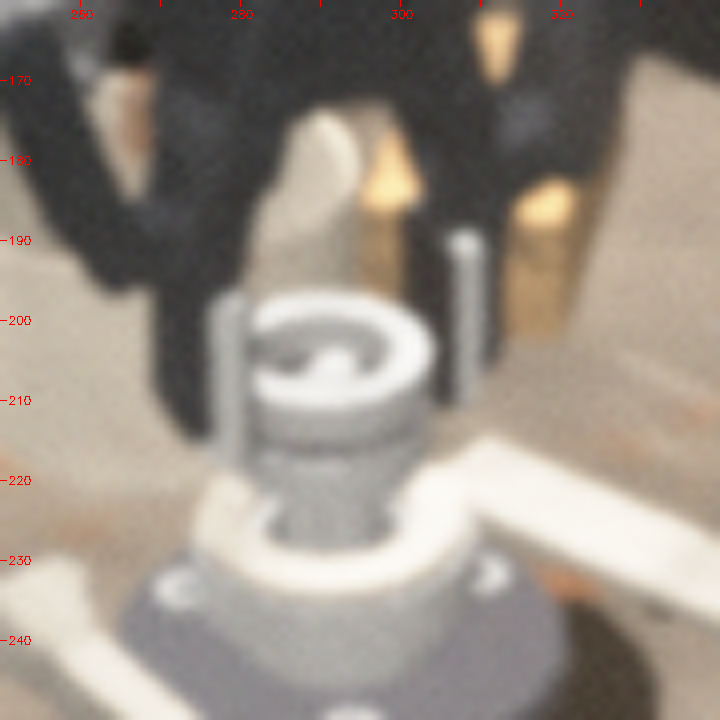

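Emit:
{"fn": "apply_moves", "kwargs": {"motion": [[33,0,0.2,-0.04,0],[33,0,0.4,-0.04,0],[33,0,0.49,-0.04,0],[33,0,0.49,-0.04,0]]}}

```text
t: 20.2
tcp_pos: [0.6477, -0.1458, 0.0444]
tool_rot: [-0.691, 0.148, -0.148, 0.692]
force: [-0.5, 0.2, -0.5]
finger_gap: 0.469
```

Emit:
{"fn": "apply_moves", "kwargs": {"motion": [[33,0,0.03,0,0],[33,0,0.05,0,0],[33,0,0.05,0,0]]}}

```text
t: 20.58
tcp_pos: [0.6481, -0.1459, 0.0436]
tool_rot: [0.692, -0.147, 0.148, -0.691]
force: [-0.4, -0.0, 0.8]
finger_gap: 0.471
```

Emit:
{"fn": "apply_moves", "kwargs": {"motion": [[42,0,0,0,0],[50,0,0,0,0],[60,0,0,0,0],[65,0,0,0,0],[65,0,-1,0,0],[65,0,-2.6,0,0],[65,0,-2.6,0,0]]}}

```text
t: 21.45
tcp_pos: [0.651, -0.1471, 0.1258]
tool_rot: [0.692, -0.144, 0.151, -0.691]
force: [1.0, -1.2, -0.1]
finger_gap: 0.762
```

```bash
python3 -c "
from h import *
plan([(.6755,.0268,.12)])
c=manip.get_calibration('top')
V=[(60,283),(105,242),(178,262),(191,325),(145,375),(78,355)]
P=np.array([at(c,200+x/5,130+y/5,.016) for x,y in V]);C=P.mean(0);print(C)
a=np.degrees(np.arctan2(*(P-C)[:,1::-1].T));print(a.round(1),'flat normals mod 60',((a-30)%60).round(1))
cv2.imwrite('pics/s17.png',manip.snapshot('scene')[:,:,::-1])
crop('pics/s17.png','pics/s17a.png',240,160,400,260,5)
"
```

```text
tcp [ 0.651  -0.1471  0.1258] yaw -24.1 t 21.45 F [ 1.  -1.2 -0.1] gap 0.762
(0.6755, 0.0268, 0.12) [-1.62  0.18  5.62]
[0.67520141 0.02500328 0.016     ]
[  71.2   20.   -46.6 -104.6 -162.5  137.5] flat normals mod 60 [41.2 50.  43.4 45.4 47.5 47.5]
```

View pics/s17a.png

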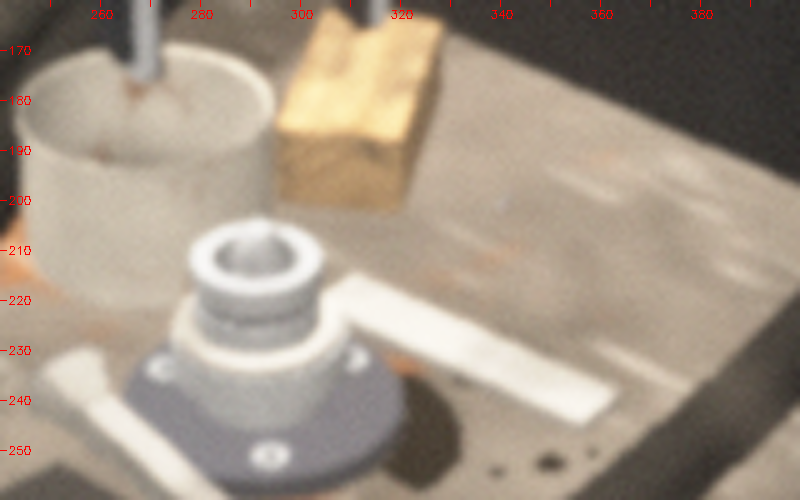

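Emit:
{"fn": "apply_moves", "kwargs": {"motion": [[70,-0.4,0,1.4,-1],[70,-0.8,0,2.9,-2],[70,-1.2,0,4.3,-3],[70,-1.6,0,5.6,-4],[70,-1.6,0.5,5.6,-4],[70,-1.6,1,5.6,-4],[70,-1.6,1,5.6,-4],[70,-1.6,1,5.6,-4]]}}

```text
t: 22.5
tcp_pos: [0.6726, 0.0257, 0.0908]
tool_rot: [-0.7, -0.097, 0.097, 0.7]
force: [-0.1, -0.2, 0.5]
finger_gap: 0.818
```

```bash
python3 -c "
from h import *
plan([(.6755,.0265,.005)])
c=manip.get_calibration('wrist')
cv2.imwrite('pics/w18.png',manip.snapshot('wrist')[:,:,::-1])
print(proj(c,(.6755,.026,.016),True))
"
```

```text
tcp [0.6726 0.0257 0.0908] yaw 15.77 t 22.5 F [-0.1 -0.2  0.5] gap 0.818
(0.6755, 0.0265, 0.005) [ 0.1   2.86 -0.  ]
(np.float64(314.81119167769424), np.float64(256.7500512893304))
```

View pics/w18.png

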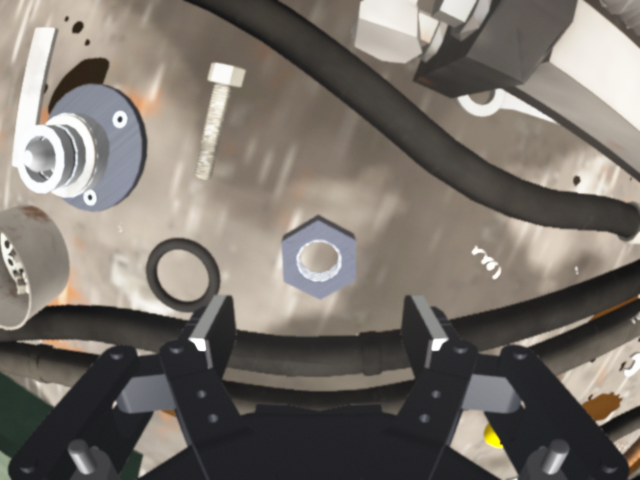

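Emit:
{"fn": "apply_moves", "kwargs": {"motion": [[64,0.06,1,0,0],[64,0.06,2,0,0],[64,0.06,2.6,0,0],[60,0.06,2.9,0,0],[55,0.06,2.95,0,0],[45,0.06,2.95,0,0],[40,0.06,2.95,0,0],[38,0.06,2.95,0,0],[38,0.06,2.95,0,0]], "squeeze": 55}}

```text
t: 23.68
tcp_pos: [0.6752, 0.0275, 0.0037]
tool_rot: [0.7, 0.098, -0.097, -0.7]
force: [0.5, -0.4, 5.0]
finger_gap: 0.522
```

```bash
python3 -c "
from h import *
plan([(.6755,.0265,.005)])
c=manip.get_calibration('wrist')
cv2.imwrite('pics/w19.png',manip.snapshot('wrist')[:,:,::-1])
crop('pics/w19.png','pics/w19a.png',180,220,460,400,3)
s=manip.sense();M=R.from_quat(s['tool_rot']).as_matrix();p=s['tcp_pos']
for dx in (-.002,0,.002,.004):
  C=p+M@np.array([dx,0,0]);C[2]=.016
  a=proj(c,C+M@np.array([-.0265,0,0]),True);b=proj(c,C+M@np.array([.0265,0,0]),True);print(dx,np.round(a,1),np.round(b,1))
"
```

```text
tcp [0.6752 0.0275 0.0037] yaw 15.89 t 23.68 F [ 0.5 -0.4  5. ] gap 0.522
(0.6755, 0.0265, 0.005) [ 0.   -0.04 -0.03]
-0.002 [314.  255.6] [314.6 371.4]
0 [314.  260.6] [314.6 375. ]
0.002 [314.1 265.6] [314.7 378.6]
0.004 [314.1 270.6] [314.7 382. ]
```

View pics/w19a.png

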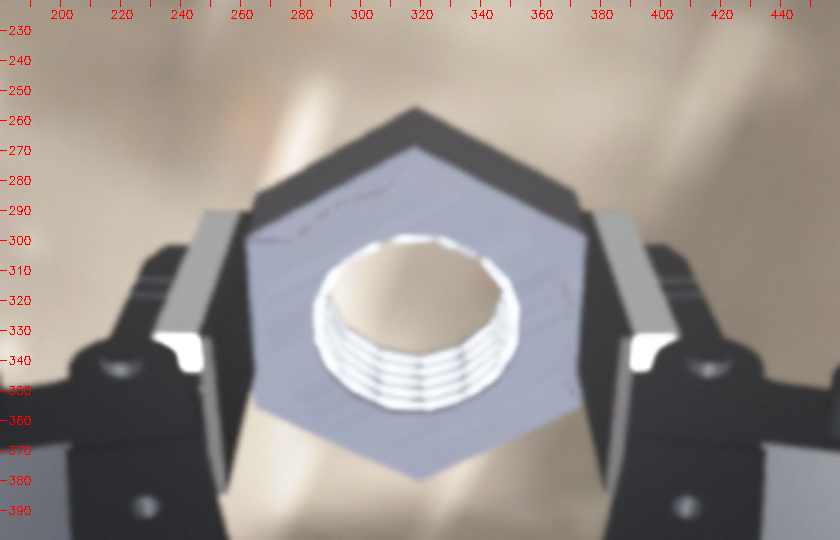

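```bash
python3 -c "
from h import *
plan([(.6755,.0265,.12),(.645,-.1473,.12)])
"
```

```text
tcp [0.6752 0.0275 0.0037] yaw 15.89 t 23.73 F [-0.1  0.4  5.5] gap 0.52
(0.6755, 0.0265, 0.12) [ 0.01 -3.88 -0.04]
(0.645, -0.1473, 0.12) [-2.56 -3.88 -5.33]
```

Emit:
{"fn": "apply_moves", "kwargs": {"motion": [[38,0,-0.5,0,0],[38,0,-1.5,0,0],[38,0,-3,0,0],[38,0,-3.9,0,0],[38,-0.5,-3.9,-1.1,0],[38,-1.2,-3.9,-2.5,0],[38,-1.9,-3.9,-3.9,0],[38,-2.3,-3.9,-4.8,0],[38,-2.55,-3.9,-5.3,0],[38,-2.55,-3.9,-5.3,0],[38,-2.55,-3.9,-5.3,0],[38,-2.55,-3.9,-5.3,0]]}}

```text
t: 25.22
tcp_pos: [0.6445, -0.1448, 0.1197]
tool_rot: [-0.7, -0.098, 0.098, 0.7]
force: [0.5, 0.2, -1.2]
finger_gap: 0.52
```

```bash
python3 -c "
from h import *
plan([(.645,-.1473,.08),(.645,-.1473,.0637)])
cv2.imwrite('pics/s20.png',manip.snapshot('scene')[:,:,::-1])
crop('pics/s20.png','pics/s20a.png',240,130,340,250,5)
cv2.imwrite('pics/w20.png',manip.snapshot('wrist')[:,:,::-1])
crop('pics/w20.png','pics/w20a.png',220,160,420,370,3)
"
```

```text
tcp [ 0.6445 -0.1448  0.1197] yaw 15.99 t 25.23 F [ 0.5  0.2 -1.2] gap 0.52
(0.645, -0.1473, 0.08) [-0.01  1.32 -0.09]
(0.645, -0.1473, 0.0637) [-0.01  1.87 -0.09]
```

View pics/s20a.png

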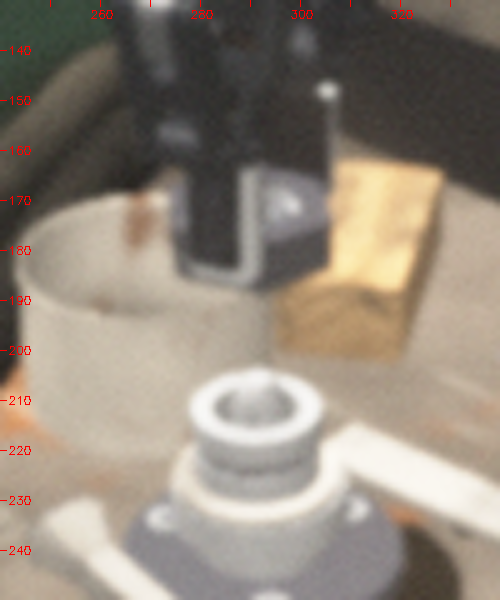

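View pics/w20a.png

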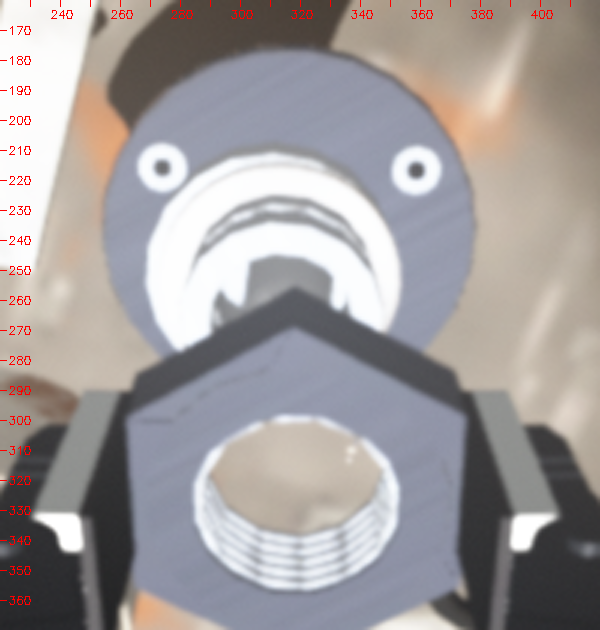

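```bash
python3 -c "
from h import *
c=manip.get_calibration('wrist');s=manip.sense();M=R.from_quat(s['tool_rot']).as_matrix();p=s['tcp_pos']
for dx in (0,.002,.003,.004,.006):
  C=p+M@np.array([dx,0,0]);C[2]=.06;e=M@np.array([-.02,0,0])
  N=p+M@np.array([dx,0,0]);N[2]=p[2]+.0123
  f=p+M@np.array([dx-.0275,0,0]);f[2]=.032
  print(dx,'sleeve far row',np.round(proj(c,C+e,True)[1],1),'shim/bearing',np.round(proj(c,f,True)[1],1),'nut corners',[np.round(proj(c,N+M@np.array([k,0,0]),True)[1],1) for k in(-.0265,.0265)])
"
```

```text
0 sleeve far row 227.3 shim/bearing 204.3 nut corners [np.float64(260.6), np.float64(375.0)]
0.002 sleeve far row 230.8 shim/bearing 207.4 nut corners [np.float64(265.7), np.float64(378.6)]
0.003 sleeve far row 232.5 shim/bearing 209.0 nut corners [np.float64(268.2), np.float64(380.3)]
0.004 sleeve far row 234.2 shim/bearing 210.5 nut corners [np.float64(270.6), np.float64(382.1)]
0.006 sleeve far row 237.6 shim/bearing 213.6 nut corners [np.float64(275.6), np.float64(385.5)]
```

Emit:
{"fn": "apply_moves", "kwargs": {"motion": [[38,0.02,0.6,-0.06,0],[38,0.02,1.1,-0.06,0],[38,0.02,1.5,-0.06,0],[38,0.02,1.6,-0.06,0],[38,0.02,1.6,-0.06,0]]}}

```text
t: 25.95
tcp_pos: [0.6454, -0.1479, 0.0713]
tool_rot: [-0.7, -0.098, 0.098, 0.7]
force: [0.2, 0.1, -0.5]
finger_gap: 0.519
```

```bash
python3 -c "
from h import *
plan([(.645,-.1473,.0637)])
cv2.imwrite('pics/s21.png',manip.snapshot('scene')[:,:,::-1])
crop('pics/s21.png','pics/s21a.png',240,160,340,250,6)
cv2.imwrite('pics/w21.png',manip.snapshot('wrist')[:,:,::-1])
crop('pics/w21.png','pics/w21a.png',200,200,440,400,3)
"
```

```text
tcp [ 0.6454 -0.1479  0.0713] yaw 15.88 t 25.95 F [ 0.2  0.1 -0.5] gap 0.519
(0.645, -0.1473, 0.0637) [-0.01  0.25  0.02]
```

View pics/s21a.png

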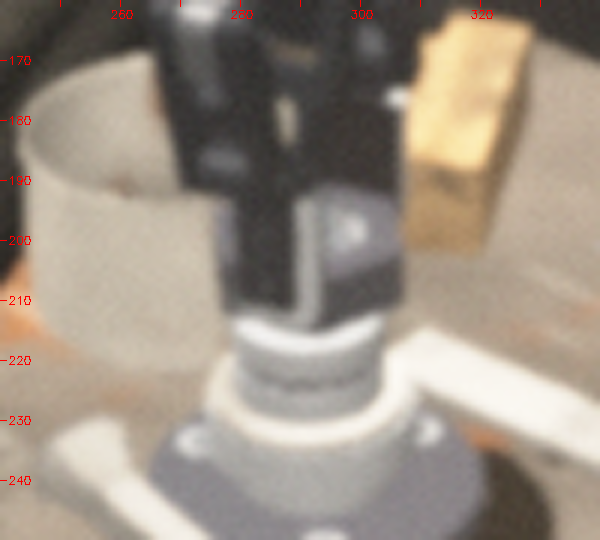

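View pics/w21a.png

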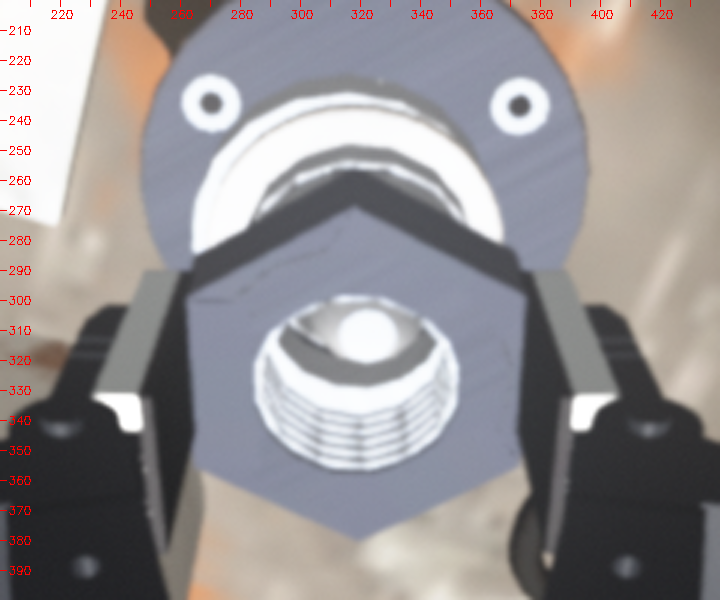

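Emit:
{"fn": "apply_moves", "kwargs": {"motion": [[38,0,0.1,0.03,0],[38,0,0.2,0.03,0],[38,0,0.23,0.03,0],[38,0,0.23,0.03,0]]}}

```text
t: 26.55
tcp_pos: [0.6452, -0.147, 0.0647]
tool_rot: [-0.7, -0.098, 0.098, 0.7]
force: [0.4, 0.6, -0.9]
finger_gap: 0.519
```

Emit:
{"fn": "apply_moves", "kwargs": {"motion": [[38,0,0.03,0,0],[38,0,0.04,0,0],[38,0,0.04,0,0]]}}

```text
t: 26.92
tcp_pos: [0.6454, -0.1471, 0.0642]
tool_rot: [0.7, 0.098, -0.098, -0.7]
force: [-0.6, 0.3, 1.5]
finger_gap: 0.522
```

Emit:
{"fn": "apply_moves", "kwargs": {"motion": [[46,0,0,0,0],[54,0,0,0,0],[62,0,0,0,0],[66,0,0,0,0],[66,0,-1,0,0],[66,0,-2.6,0,0],[66,0,-4,0,0],[66,-2,-4,0,0],[66,-4,-4,0,0],[66,-4,-4,0,0]]}}

```text
t: 28.18
tcp_pos: [0.5247, -0.1792, 0.1832]
tool_rot: [-0.699, -0.095, 0.098, 0.702]
force: [-0.3, -0.2, 0.7]
finger_gap: 0.771
```

```bash
python3 -c "
from h import *
plan([])
cv2.imwrite('pics/s22.png',manip.snapshot('scene')[:,:,::-1])
crop('pics/s22.png','pics/s22a.png',240,170,340,260,7)
cv2.imwrite('pics/t22.png',manip.snapshot('top')[:,:,::-1])
cv2.imwrite('pics/w22.png',manip.snapshot('wrist')[:,:,::-1])
"
```

```text
tcp [ 0.5247 -0.1792  0.1832] yaw 15.72 t 28.18 F [-0.3 -0.2  0.7] gap 0.771
```

View pics/s22a.png

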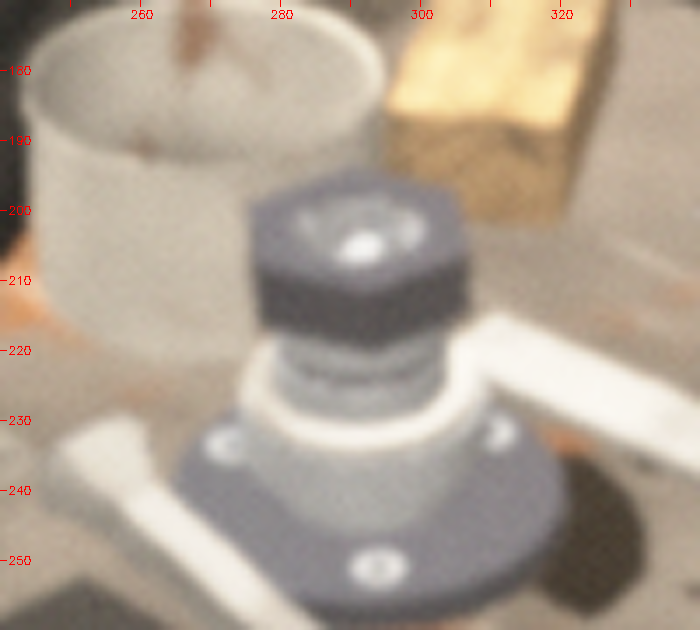

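View pics/w22.png

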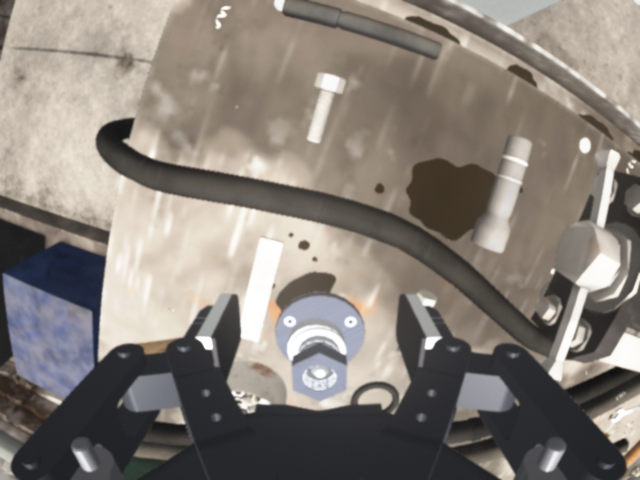

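View pics/t22.png

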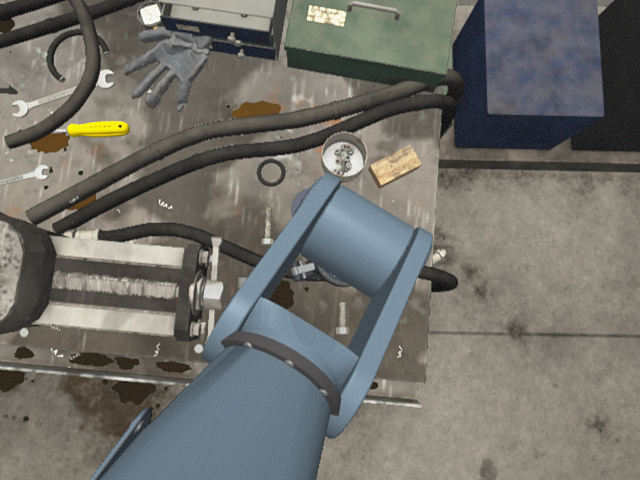

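```bash
python3 -c "
from h import *
plan([]);print(manip.sign_off())"
```

```text
tcp [ 0.5311 -0.1805  0.1841] yaw 15.87 t 28.32 F [-0.1 -0.3 -0.1] gap 0.774
the job is handed in; nothing more can be done
None
```

The bearing pack is built on the post and handed in at 28.3 s: bearing, then thin ring, sleeve and hexagon nut.

- **Stack:** the last scene picture shows the nut flat on the sleeve, with the post end visible in its bore. The sleeve sits flat on the ring and the ring on the bearing. The gripper was open and clear of the stack, with no contact force.
- **Forces:** the largest readings I saw were 6–9 N, as the fingers closed on parts on the bench. Readings came only at the end of each move call.
- **Bystanders:** none looked moved in the last pictures. The arm hid part of the top view, so I checked the bar, stand, bolts and seal in the scene and wrist pictures only by eye.
- **Readings that disagreed:**
  - The wrist camera put parts about 2–5 mm off from the top camera. I trusted the top camera for the coarse positions and the pictures taken just before each placing for the final centring.
  - The finger opening read about 49.5 mm on the 52 mm ring and 44.4 mm on the 46 mm nut, but both were firmly held and lifted cleanly.

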